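Close the kitchen canisters and put them away on the lazy Susan

TASK

Stand every canister on the lazy Susan, well in from its edge, and close each with the lid that matches it in shape and size, fully down; once all of them are there and closed, turn the lazy Susan anticlockwise (seen from above) to its stop. Lids whose canister is not here go into the wooden tray. Do not knock over the salt pot, candle jar or mug.

Things in the scene. Friction and masses are not known exactly. Their poses are not given: they have to be found in the camera images.
- can_round: White ceramic open canister, round, 66 mm diameter, 74 mm tall, walls 5 mm; may be absent. Origin: centre of its underside; z up the canister. Starts standing, mouth up.
- can_square: White ceramic open canister, square, 58 x 58 mm, 64 mm tall, walls 5 mm; may be absent. Origin: centre of its underside; z up the canister. Starts standing, mouth up.
- can_oblong: White ceramic open canister, oblong, 84 mm along its x, 50 mm along its y, 58 mm tall, walls 5 mm; may be absent. Origin: centre of its underside; z up the canister. Starts standing, mouth up.
- can_small: White ceramic open canister, small round, 48 mm diameter, 66 mm tall, walls 5 mm; may be absent. Origin: centre of its underside; z up the canister. Starts standing, mouth up.
- lid_round: Pale wooden lid of can_round, same outline (round, 66 mm diameter). Origin: centre of its underside, z up; starts lying plug down. From the origin up: plug to 10 mm, 2.5 mm smaller all round than the mouth; flange to 16 mm, flush with the canister's outside; grip bar to 40 mm, 40 mm long along x, 16 mm wide. Seated, its origin is 64 mm above the canister's.
- lid_square: Pale wooden lid of can_square, same outline (square, 58 x 58 mm). Origin: centre of its underside, z up; starts lying plug down. From the origin up: plug to 10 mm, 2.5 mm smaller all round than the mouth; flange to 16 mm, flush with the canister's outside; grip bar to 40 mm, 40 mm long along x, 16 mm wide. Seated, its origin is 54 mm above the canister's.
- lid_oblong: Pale wooden lid of can_oblong, same outline (oblong, 84 mm along its x, 50 mm along its y). Origin: centre of its underside, z up; starts lying plug down. From the origin up: plug to 10 mm, 2.5 mm smaller all round than the mouth; flange to 16 mm, flush with the canister's outside; grip bar to 40 mm, 40 mm long along x, 16 mm wide. Seated, its origin is 48 mm above the canister's.
- lid_small: Pale wooden lid of can_small, same outline (small round, 48 mm diameter). Origin: centre of its underside, z up; starts lying plug down. From the origin up: plug to 10 mm, 2.5 mm smaller all round than the mouth; flange to 16 mm, flush with the canister's outside; grip bar to 40 mm, 40 mm long along x, 16 mm wide. Seated, its origin is 56 mm above the canister's.
- susan_top (a point): Centre of the lazy Susan's upper face, 30 mm above the table; a flat wooden plate of 150 mm radius without a rim. Its x points at the turning post and turns with the plate; z up.
- susan_post (a point): Top centre of the upright steel turning post on the plate, 18 mm diameter, 100 mm tall above the plate, 132 mm from the plate's centre.
- susan (a joint): Angle of the lazy Susan in rad, growing anticlockwise seen from above. Starts between 0 and 0.35; stops at both ends, 0 and 1.57. Stiff (about 2.3 N at the post), stays where it is left.
- basket: Fixed open wooden tray, outside 150 mm along its x, 210 mm along its y, 45 mm tall, walls and floor 6 mm. Origin: centre of its underside; z up.
- salt_pot: Bystander: glass salt pot, 44 mm diameter, 65 mm tall, standing. Origin: centre of its underside.
- candle_jar: Bystander: amber candle jar, 68 mm diameter, 75 mm tall, standing. Origin: centre of its underside.
- mug: Bystander: blue mug, 76 mm diameter, 85 mm tall, handle at its +y. Origin: centre of its underside.
There are look-alikes about, which are no part of the job. Leave any red look-alike of the can_square alone.

How it is judged:
On the way, in this order (a step that is already met when the one before it is completed fails the run):
1. every canister present stands on the lazy Susan, closed with its own lid (horizontal distance between each of can_round, can_square, can_oblong, can_small and susan_top below 0.105 m and z of can_round in the frame of susan_top between -0.005 and 0.008 m and angle between each of can_round, can_square, can_oblong, can_small's own z axis and vertical below 0.1 rad and horizontal distance between lid_round and can_round below 0.007 m and z of lid_round in the frame of can_round between 0.06 and 0.068 m and angle between the z axis of lid_round and the z axis of can_round, either way round below 0.09 rad and z of can_square in the frame of susan_top between -0.005 and 0.008 m and horizontal distance between lid_square and can_square below 0.007 m and z of lid_square in the frame of can_square between 0.05 and 0.058 m and angle between the z axis of lid_square and the z axis of can_square, either way round below 0.09 rad and z of can_oblong in the frame of susan_top between -0.005 and 0.008 m and horizontal distance between lid_oblong and can_oblong below 0.007 m and z of lid_oblong in the frame of can_oblong between 0.044 and 0.052 m and angle between the z axis of lid_oblong and the z axis of can_oblong, either way round below 0.09 rad and z of can_small in the frame of susan_top between -0.005 and 0.008 m and horizontal distance between lid_small and can_small below 0.007 m and z of lid_small in the frame of can_small between 0.052 and 0.06 m and angle between the z axis of lid_small and the z axis of can_small, either way round below 0.09 rad), for 0.3 s.
2. the lazy Susan is turned to its stop (value of joint susan above 1.5 rad), for 0.2 s.
At the end, for the whole second after the job is handed in: Every canister present stands upright on the lazy Susan, its centre within 105 mm of the plate's centre, its own lid seated (centres within 7 mm, height within 4 mm, level within 0.09 rad); the lazy Susan is at 1.5 rad or more; every lid without a canister lies in the wooden tray; all at rest (all of step 1 and ((x of lid_round in the frame of basket between -0.069 and 0.069 m and y of lid_round in the frame of basket between -0.099 and 0.099 m and z of lid_round in the frame of basket between 0 and 0.055 m) or horizontal distance between lid_round and can_round below 0.02 m) and ((x of lid_square in the frame of basket between -0.069 and 0.069 m and y of lid_square in the frame of basket between -0.099 and 0.099 m and z of lid_square in the frame of basket between 0 and 0.055 m) or horizontal distance between lid_square and can_square below 0.02 m) and ((x of lid_oblong in the frame of basket between -0.069 and 0.069 m and y of lid_oblong in the frame of basket between -0.099 and 0.099 m and z of lid_oblong in the frame of basket between 0 and 0.055 m) or horizontal distance between lid_oblong and can_oblong below 0.02 m) and ((x of lid_small in the frame of basket between -0.069 and 0.069 m and y of lid_small in the frame of basket between -0.099 and 0.099 m and z of lid_small in the frame of basket between 0 and 0.055 m) or horizontal distance between lid_small and can_small below 0.02 m) and linear speed of each of can_round, lid_round, can_square, lid_square, can_oblong, lid_oblong, can_small, lid_small below 0.03 m/s and value of joint susan above 1.5 rad and velocity of joint susan below 0.05 rad/s); the robot touches nothing.
It fails at once if the salt pot is knocked over (angle between salt_pot's own z axis and vertical above 0.7 rad).
It fails at once if the candle jar is knocked over (angle between candle_jar's own z axis and vertical above 0.7 rad).
It fails at once if the mug is knocked over (angle between mug's own z axis and vertical above 0.7 rad).
Of can_round, can_square, can_oblong, can_small only 2 to 3 are there at a start; the rules pass over those that are not, and their reading is None.
At some moment in a run one of can_round, can_square, can_oblong, can_small, lid_round, lid_square, lid_oblong, lid_small may be knocked a few centimetres aside while the robot is not near it.
It also fails if it takes over 210 s, if anything falls off the work surface, if the arm or the gripper's body presses on something with over 40 N, if the wrist force passes 120 N, or if a joint passes its speed limit or range.

ROBOT

A 6-joint arm with a two-finger parallel gripper is mounted at the origin on the work surface. World frame = base frame: x ahead of the robot, y to its left, z up, the work surface at z = 0. Lengths are in m, angles in rad, forces in N, time in s.
With the tool pointing down it reaches from about 0.35 to 0.85 m from the base axis. Payload 8.1 kg.
Tool frame: the origin (TCP) lies on the centre line of the jaws, within the pads' length; the fingertips stand 17 mm ahead of it and the grasp point (between the pads) lies 2 mm behind it; z points along the fingers, y is the line along which they close (so a half turn about z gives the same grasp; the last joint's range is limited). The gripper opens to 93 mm and grips with 3 to 60 N. Pads are 15 mm wide; open, the fingers measure 128 mm over their backs; the gripper's body (75 mm by 188 mm) begins 65 mm behind the grasp point.
Start: joints at [1.128, 0.13, 1.488, -0, 1.523, -0.085], TCP at [0.21, 0.562, 0.236] pointing down, gripper open.
Joint ranges: [-2.96, 2.96], [-0.89, 2.26], [0.02, 2.5], [-1.34, 4.48], [0, 2.73], [-2.66, 2.66]. Speed limits (rad/s): [2.39, 2.39, 2.79, 3.14, 3.14, 3.14].

INTERFACE

Orientations are given as a rotation vector (axis times angle).
In Python, from plant import telemetry, viewer, order gives the robot as it stands.
- The arm moves only by the tool send_rows, never from a script. Its argument "plan" is a list that holds one entry, the list of rows, each a list of 5 numbers: the closure, from -1 (fully open) to 1 (shut), then the shift along the world's x, y, z normalised to -1 to 1, where 1 is 0.2 m, then the turn about the world's z normalised to -1 to 1, where 1 is 60 degrees. A call has 1 to 20 rows; each row is the pose to reach, as a shift and turn from the pose commanded when the call began; what a row does not reach only later rows make up. A row lasts 1/12 s, in which the tool goes at most 41.7 mm and 7.16 degrees, less where a joint would pass 70% of its speed; a pose out of reach is approached as far as the arm can. A call with a number of a shift or a turn outside -1 to 1 is refused whole. A call with a gripper value outside its range is refused whole. The fingers move at their own pace and stop on an object; "force" is the grip in N (left out, the last holds). Time passes only in rows, so rows that repeat a pose let the fingers close. It gives the time, the measured TCP pose, the force, the opening and the grip force at its end, in the units of the state.
- telemetry.read_state(): the state, without advancing time (a new reading comes with each control period).
- viewer.read_camera(name): name is "scene" or "top"; returns (picture, depth): 384x512x3 uint8, blue, green, red; 384x512 float32, m along the optical axis (not along the pixel's ray), 0 where there is no reading.
- viewer.calibration(name): a dict with "camera_matrix" (3x3 intrinsics, pixels), "extrinsics" (4x4, takes a point from camera to world coordinates). Camera axes: x right, y up, looking along -z (the intrinsics and any distortion apply to the point x, -y, -z); pixel columns grow to the right and rows downward; lengths in m; the calibration is good to about 2 mm. A picture is of the moment at which its call begins. calibration takes no time and is no camera call.
- order.close_job(): hands the job in; it is judged then, once.
The state is a dict: "t": time; "q": joint angles; "dq": joint speeds; "joint_torque": joint torques, N m; "tool_pos": TCP position; "orientation": TCP orientation; "force": force on the tool from outside, world axes, zero at the start; "wrist_torque": the same for the moment, N m; "opening": finger opening in m; "gripper_force": force on a finger pad.
Only numpy, scipy, OpenCV 4.12 (cv2) and the standard library are available. Lean on these libraries where they do the work, as an engineer would, in place of code of your own. Each camera call takes 0.05 s, during which the arm holds its last target. There are 200 camera calls.

## Working session

There is one attempt and no reset: what is moved stays moved. The work goes in short steps, Python scripts to look and compute and a tool call to move; the robot and the scene stay as the last step left them, time stands still between calls to the robot, and variables do not carry over. Pictures are saved under pics/ and viewed, at most 14 in all, crops included, and the job is handed in when it is done.

Besides the shell and the picture viewer there is one more tool, called after ">>>" in YAML: its name, and indented under it one key for each argument. send_rows: Moves the arm, as the interface text tells. Scaled input: -1 to 1 covers 0.2 m each way for a shift and 60 degrees each way for a turn. Its arguments: {"type":"object","properties":{"plan":{"type":"array"},"force":{"type":"number"}},"required":["plan"]}

```bash
ls; mkdir -p pics; cat > h.py <<'E'
import numpy as np, cv2
from plant import telemetry, viewer, order
def shot(n):
    im,d=viewer.read_camera(n); c=viewer.calibration(n)
    return im,d,np.array(c["camera_matrix"]),np.array(c["extrinsics"])
def cloud(d,K,E):
    v,u=np.mgrid[:d.shape[0],:d.shape[1]]
    P=np.stack([(u-K[0,2])/K[0,0]*d,-(v-K[1,2])/K[1,1]*d,-d],-1)
    W=P@E[:3,:3].T+E[:3,3]; W[d==0]=np.nan
    return W
E
python3 - <<'E'
from h import *
for n in("top","scene"):
    im,d,K,X=shot(n); cv2.imwrite(f"pics/{n}0.png",cv2.resize(im,(800,600))); W=cloud(d,K,X)
    np.savez(f"{n}0.npz",im=im,W=W); print(n,X[:3,3],K[0,0],np.nanmin(W[...,:2],(0,1)),np.nanmax(W[...,:2],(0,1)))
print(telemetry.read_state())
E
```

```text
pics
top [ 0.27190061 -0.01236131  1.29633815] 447.09516718289154 [ 6.96581030e-04 -1.31111099e+00] [1.46169089 1.25159167]
scene [ 1.00127492 -0.77232357  0.73932763] 354.73434631645097 [-1.59872966 -0.74144141] [1.45837705 2.25698031]
{'t': 0.1, 'q': array([ 1.12756795e+00,  1.31069751e-01,  1.48916568e+00, -2.99517720e-05,
        1.52300666e+00, -8.53887440e-02]), 'dq': array([ 8.00030823e-05, -8.73777137e-04, -1.57307398e-03, -4.54875348e-05,
       -1.55649747e-05,  1.86093332e-03]), 'joint_torque': array([ 1.27790147e-03, -5.61347723e+01, -4.93091190e+01,  7.70588662e-02,
        2.92045431e-02, -9.61047749e-05]), 'tool_pos': array([0.20992457, 0.56155906, 0.2347044 ]), 'orientation': array([-5.59025022e-01, -3.09104566e+00,  2.51289963e-03]), 'force': array([0.21121698, 0.73956999, 0.31376066]), 'wrist_torque': array([-0.01739281,  0.05539192, -0.00616892]), 'gripper_force': 0.0, 'opening': 0.09310203589989656}
```

View pics/top0.png

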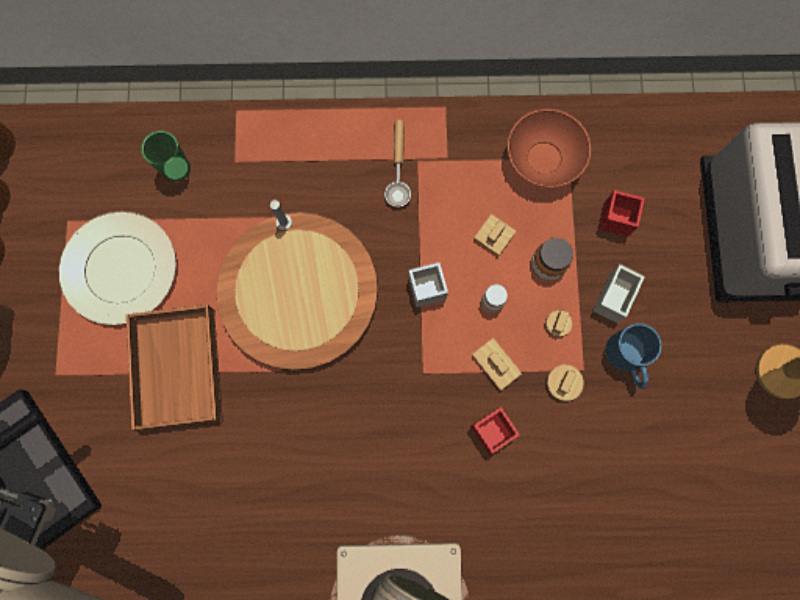

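View pics/scene0.png

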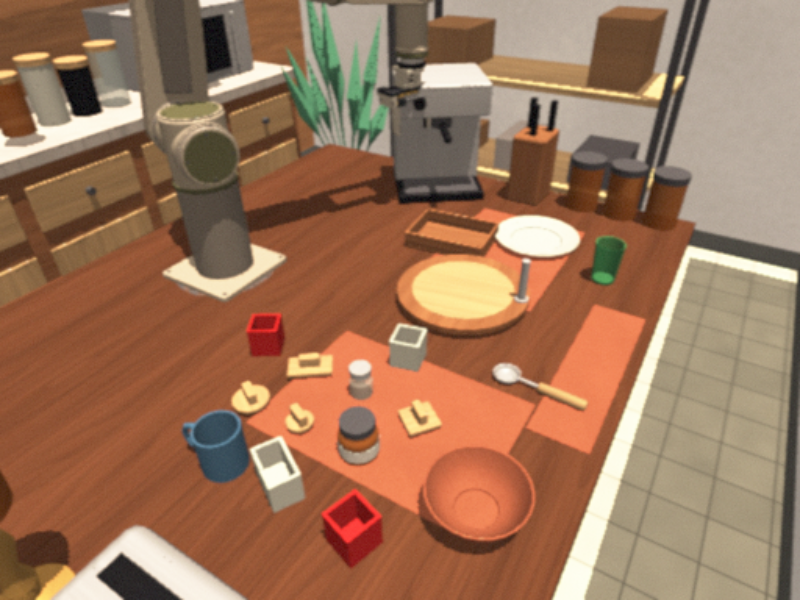

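The top view shows the white square can at (428,285) and the white oblong can at (620,293). The square lid is at (495,235), oblong lid (497,363), small round lid (558,322) and round lid (565,383).

- **Possible confusions:** the red cubes at (623,212) and (495,430) are decoys. The salt pot (495,297) and candle jar (553,258) are bystanders, not canisters.
- **Present:** the two white boxes are the only canisters, so the round and small lids go in the tray (172,368).

```bash
cat >> h.py <<'E'
def ray(pts,K,X,z):
    p=np.asarray(pts,float).reshape(-1,2)
    r=np.stack([(p[:,0]-K[0,2])/K[0,0],-(p[:,1]-K[1,2])/K[1,1],-np.ones(len(p))],-1)@X[:3,:3].T
    o=X[:3,3]; return o[:2]+r[:,:2]*((z-o[2])/r[:,2])[:,None]
def rect(P):
    (c,s,a)=cv2.minAreaRect((np.asarray(P)*1000).astype(np.float32))
    if s[0]<s[1]: s=s[::-1]; a+=90      # a = direction of the long side
    return np.round(np.array(c)/1000,4),np.round(s,1),round((a+90)%180-90,1)
def toolyaw(s):
    R=cv2.Rodrigues(np.array(s["orientation"]))[0]; return np.degrees(np.arctan2(R[1,1],R[0,1]))
def blobs(im,W,zlo,zhi,sat,box=None,amin=25):
    h=cv2.cvtColor(im,cv2.COLOR_BGR2HSV); z=W[...,2]
    m=(z>zlo)&(z<zhi)&(h[...,1]>=sat[0])&(h[...,1]<=sat[1])&(h[...,2]>sat[2])&(W[...,0]>.2)&(W[...,0]<1.0)&(abs(W[...,1])<.65)
    n,l,st,c=cv2.connectedComponentsWithStats(m.astype(np.uint8))
    return [(l==i) for i in range(1,n) if st[i,4]>=amin]
E
python3 - <<'E'
from h import *
d=np.load("top0.npz"); im,W=d["im"],d["W"]
h=cv2.cvtColor(im,cv2.COLOR_BGR2HSV)
for u,v in[(428,285),(495,235),(497,363),(558,322),(565,383),(298,290),(620,293),(610,290)]:
    x,y=int(u*.64),int(v*.64); print((u,v),h[y,x],W[y,x].round(3))
c=viewer.calibration("top");K=np.array(c["camera_matrix"]);X=np.array(c["extrinsics"])
print("table noise",np.nanstd(W[330:340,250:300,2]),np.nanmean(W[330:340,250:300,2]))
for nm,a in(("bar",(.027,.05,(0,255,60))),("high",(.05,.09,(0,255,60))),("post",(.1,.15,(0,255,60)))):
    for m in blobs(im,W,*a):
        p=W[m]; v,u=np.nonzero(m)
        print(nm,len(p),"px",(u.mean()/.64).round(),(v.mean()/.64).round(),rect(p[:,:2]),np.median(p[:,2]).round(4),h[m].mean(0).round())
t=cv2.resize(im[130:290,250:430],(800,711)); cv2.imwrite("pics/c1.png",t[:600])
print(toolyaw(telemetry.read_state()))
E
```

```text
(428, 285) [104  15 228] [ 0.578 -0.064  0.002]
(495, 235) [ 20 103 213] [ 0.663 -0.191  0.038]
(497, 363) [ 17 111 212] [ 0.421 -0.186  0.043]
(558, 322) [ 19 107 223] [ 0.494 -0.3    0.042]
(565, 383) [ 21 102 214] [ 0.383 -0.305  0.04 ]
(298, 290) [ 20 103 207] [0.567 0.178 0.029]
(620, 293) [ 51  12 220] [ 0.555 -0.428  0.004]
(610, 290) [ 57  10 227] [ 0.549 -0.393  0.062]
table noise 0.0025709722905610972 0.0010513766938226245
bar 597 px 553.0 139.0 (array([ 0.8345, -0.3029]), array([146.6, 140.7]), 60.8) 0.0369 [  8. 147. 113.]
bar 257 px 721.0 231.0 (array([ 0.6741, -0.6195]), array([274.4,  33.4]), 5.8) 0.0405 [21. 24. 66.]
bar 52 px 178.0 171.0 (array([0.8018, 0.4057]), array([44.1, 11.3]), -50.7) 0.0391 [ 63. 102. 121.]
bar 63 px 628.0 204.0 (array([ 0.7134, -0.4517]), array([55.7, 28.5]), 30.5) 0.0394 [ 66. 185.  72.]
bar 79 px 615.0 223.0 (array([ 0.6871, -0.4164]), array([74.2, 36. ]), 33.9) 0.0393 [ 78. 182.  70.]
bar 7602 px 297.0 291.0 (array([0.5671, 0.1797]), array([296.8, 296.8]), 55.7) 0.0313 [ 16. 121. 195.]
bar 77 px 496.0 231.0 (array([ 0.6709, -0.1959]), arra
[... 1792 characters left out ...]
, -0.0638]), array([58.9, 58.2]), 13.5) 0.0648 [ 80.  20. 197.]
high 211 px 622.0 291.0 (array([ 0.5464, -0.4169]), array([86.1, 50.9]), -28.3) 0.0586 [ 46.  22. 188.]
high 162 px 496.0 295.0 (array([ 0.5421, -0.1859]), array([38.6, 37.8]), -26.0) 0.0659 [ 68.  17. 209.]
high 183 px 641.0 353.0 (array([ 0.4303, -0.4265]), array([102.5,  74.8]), -19.8) 0.0841 [ 97.  90. 122.]
high 180 px 496.0 431.0 (array([ 0.3015, -0.1756]), array([58.5, 58.1]), -57.9) 0.0645 [ 10. 160. 181.]
post 886 px 742.0 215.0 (array([ 0.6734, -0.6188]), array([276.4,  35. ]), 5.8) 0.1264 [21. 25. 66.]
post 32 px 274.0 204.0 (array([0.698 , 0.2038]), array([16. , 14.5]), 89.7) 0.1298 [ 30.  29. 202.]
69.49738782718804
```

View pics/c1.png

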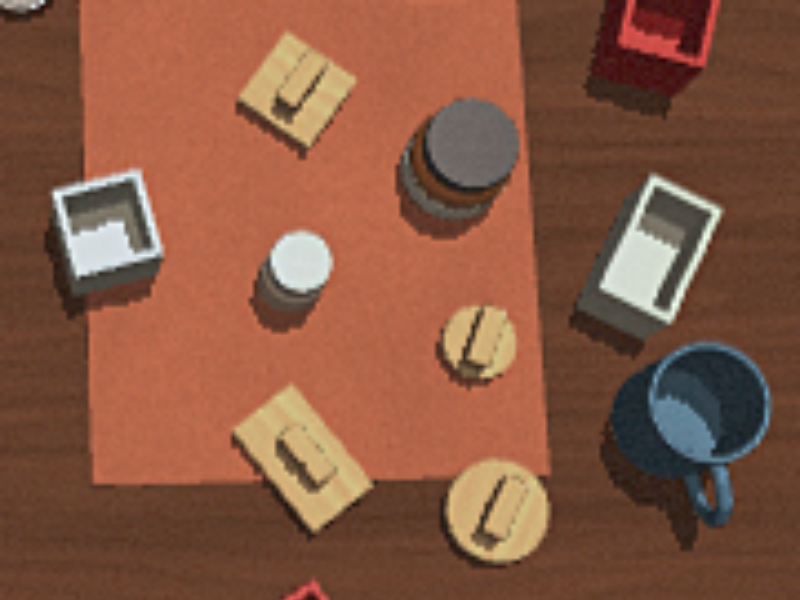

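The crop confirms both canisters are white, square at the left and oblong at the right, and that all four lids are the expected shapes. Fetching the square can first.

>>> send_rows:
  plan:
    - [[-0.8,0.6,-1,0,-0.5],[-0.8,0.6,-1,0,-0.5],[-0.8,0.6,-1,0,-0.5],[-0.8,0.6,-1,0,-0.5],[-0.8,0.6,-1,0,-0.5],[-0.8,0.6,-1,0,-0.5],[-0.8,0.6,-1,0,-0.5]]
  force: 20

```text
t: 0.68
tool_pos: [0.3322, 0.3583, 0.2353]
orientation: [1.345, 2.837, -0.002]
force: [0.2, 0.7, -0.6]
opening: 0.0835
gripper_force: 0.0
```

>>> send_rows:
  plan:
    - [[-0.8,0.6,-1,0,-0.433],[-0.8,0.6,-1,0,-0.433],[-0.8,0.6,-1,0,-0.433],[-0.8,0.6,-1,0,-0.433],[-0.8,0.6,-1,0,-0.433],[-0.8,0.6,-1,0,-0.433],[-0.8,0.6,-1,0,-0.433]]

```text
t: 1.27
tool_pos: [0.4518, 0.1585, 0.2353]
orientation: [1.949, 2.463, -0.002]
force: [0.6, -0.1, -0.3]
opening: 0.0837
gripper_force: 0.0
```

>>> send_rows:
  plan:
    - [[-0.6,0.6,-1,0,0],[-0.6,0.6,-1,0,0],[-0.6,0.6,-1,0,0],[-0.6,0.6,-1,0,0],[-0.6,0.6,-1,0,0],[-0.6,0.6,-1,0,0],[-0.6,0.6,-1,0,0]]

```text
t: 1.85
tool_pos: [0.5716, -0.0411, 0.2347]
orientation: [1.949, 2.464, -0.002]
force: [-0.3, -0.1, -0.6]
opening: 0.0742
gripper_force: 0.0
```

```bash
cat > look.py <<'E'
from h import *
im,d,K,X=shot("top");W=cloud(d,K,X)
h=cv2.cvtColor(im,cv2.COLOR_BGR2HSV)
for nm,a,lim in(("bar",(.030,.048,(70,160,110)),60),("can",(.05,.072,(0,60,100)),110),("post",(.118,.14,(0,60,100)),30)):
    for m in blobs(im,W,*a):
        p=W[m]; r=rect(p[:,:2])
        if r[1][0]<lim: print(nm,len(p),r,np.median(p[:,2]).round(4))
s=telemetry.read_state();print("t",round(s["t"],2),"tcp",np.round(s["tool_pos"],4),"yaw",round(toolyaw(s),1),"open",round(s["opening"],4),"grip",round(s["gripper_force"],1),"F",np.round(s["force"],1),"q6",round(s["q"][5],2))
E
python3 look.py
```

```text
bar 64 (array([ 0.6713, -0.1956]), array([37.6, 14.9]), -36.8) 0.0403
bar 69 (array([ 0.4959, -0.3073]), array([37.5, 14.8]), -21.3) 0.0405
bar 73 (array([ 0.4229, -0.1879]), array([38.8, 15.4]), 34.3) 0.0401
bar 76 (array([ 0.3867, -0.3124]), array([39.3, 15.6]), -27.4) 0.0413
bar 38 (array([0.3363, 0.3324]), array([49.3, 23.2]), -50.3) 0.0455
can 167 (array([ 0.5483, -0.418 ]), array([84.9, 51. ]), -28.9) 0.0592
can 147 (array([ 0.5418, -0.1853]), array([37.8, 36.7]), -79.5) 0.0659
post 30 (array([0.6971, 0.2044]), array([15.7, 14. ]), 4.8) 0.1312
t 1.9 tcp [ 0.5706 -0.039   0.2347] yaw 13.4 open 0.0748 grip 0.0 F [-0.2  0.4  0.5] q6 -0.39
```

>>> send_rows:
  plan:
    - [[-0.55,0,-0.13,0,0],[-0.55,0,-0.13,-0.4,0],[-0.55,0,-0.13,-0.7,0],[-0.55,0,-0.13,-0.85,0],[-0.55,0,-0.13,-0.95,0],[-0.55,0,-0.13,-0.95,0],[0.5,0,-0.13,-0.95,0],[0.5,0,-0.13,-0.95,0],[0.5,0,-0.13,-0.95,0],[0.5,0,-0.13,-0.95,0],[0.5,0,-0.13,-0.95,0],[0.5,0,-0.13,-0.95,0],[0.5,0,-0.13,-0.95,0]]

```text
t: 2.98
tool_pos: [0.5711, -0.0642, 0.0472]
orientation: [1.943, 2.466, 0.002]
force: [-1.4, 0.2, 4.2]
opening: 0.0581
gripper_force: 20.0
```

>>> send_rows:
  plan:
    - [[0.5,0,0,0.25,0],[0.5,0,0,0.5,0],[0.5,0.06,0.15,0.5,-0.05],[0.5,0.12,0.3,0.5,-0.11],[0.5,0.18,0.45,0.5,-0.16],[0.5,0.24,0.6,0.5,-0.223],[0.5,0.24,0.75,0.5,-0.223],[0.5,0.24,0.9,0.5,-0.223],[0.5,0.24,1,0.5,-0.223],[0.5,0.24,1,0.5,-0.223]]

```text
t: 3.82
tool_pos: [0.6177, 0.1402, 0.1457]
orientation: [-2.214, -2.227, -0.002]
force: [-0.3, 0.0, -2.3]
opening: 0.0579
gripper_force: 20.0
```

>>> send_rows:
  plan:
    - [[0.5,0,0.1,0,0],[0.5,0,0.22,0,0],[0.5,0,0.22,-0.15,0],[0.5,0,0.22,-0.28,0],[0.5,0,0.22,-0.34,0],[0.5,0,0.22,-0.34,0]]

```text
t: 4.32
tool_pos: [0.6167, 0.1792, 0.0753]
orientation: [-2.218, -2.222, 0.005]
force: [-0.1, -0.7, -1.9]
opening: 0.0579
gripper_force: 20.0
```

```bash
python3 look.py
```

```text
bar 28 (array([0.8027, 0.4004]), array([29.5,  7.4]), -42.3) 0.039
bar 65 (array([ 0.6721, -0.196 ]), array([39., 15.]), -38.4) 0.0409
bar 70 (array([ 0.4965, -0.3071]), array([37.2, 15.3]), -20.0) 0.0409
bar 73 (array([ 0.4231, -0.1881]), array([38.8, 14.6]), 35.3) 0.0403
bar 78 (array([ 0.3863, -0.3118]), array([39.2, 15.5]), -26.3) 0.0409
bar 32 (array([0.382 , 0.4707]), array([52.8,  5. ]), 0.4) 0.0445
can 169 (array([ 0.5473, -0.4172]), array([85. , 50.8]), -28.4) 0.0591
can 147 (array([ 0.5424, -0.1856]), array([37.8, 37.7]), 11.1) 0.0658
t 4.37 tcp [0.6174 0.1792 0.0766] yaw 0.1 open 0.0578 grip 20.0 F [ 0.5 -0.1 -2. ] q6 0.2
```

>>> send_rows:
  plan:
    - [[0.5,0,0,-0.01,0],[0.5,0,0,-0.01,0],[-0.7,0,0,-0.01,0],[-0.7,0,0,-0.01,0],[-0.7,0,0,-0.01,0],[-0.7,0,0,0.1,0],[-0.7,0,0,0.3,0],[-0.7,0,0,0.5,0],[0,0.14,-0.3,0.5,0.1],[0,0.27,-1,0.5,0.4],[0,0.27,-1,0.5,0.5],[0,0.27,-1,0.5,0.6],[0,0.27,-1,0.5,0.7],[0,0.27,-1,0.5,0.8],[0,0.27,-1,0.5,0.873],[0,0.27,-1,0.5,0.873]]

```text
t: 5.7
tool_pos: [0.6724, -0.0216, 0.1781]
orientation: [1.002, 2.977, 0.0]
force: [0.7, -0.3, -0.4]
opening: 0.0465
gripper_force: 0.0
```

>>> send_rows:
  plan:
    - [[0,0,-0.878,0,0],[0,0,-0.878,0,0],[0,0,-0.878,0,0],[0,0,-0.878,0,0],[0,0,-0.878,0,0],[0,0,-0.878,0,0]]

```text
t: 6.2
tool_pos: [0.6717, -0.1994, 0.1779]
orientation: [1.016, 2.972, -0.001]
force: [-0.0, 0.3, 0.3]
opening: 0.046
gripper_force: 0.0
```

```bash
python3 look.py
```

```text
bar 29 (array([0.5332, 0.3681]), array([55.9,  5.8]), -83.3) 0.0441
bar 69 (array([ 0.4954, -0.307 ]), array([36.8, 14.8]), -22.1) 0.0412
bar 28 (array([0.4181, 0.3298]), array([42.4,  5.5]), 5.3) 0.045
bar 76 (array([ 0.3864, -0.3121]), array([38.9, 15.3]), -26.9) 0.0419
bar 33 (array([0.3216, 0.4323]), array([49.7,  5. ]), -83.4) 0.045
can 167 (array([ 0.5476, -0.4173]), array([84.7, 51.5]), -28.4) 0.0588
post 28 (array([0.6972, 0.2044]), array([15.5, 13.9]), 5.7) 0.1307
t 6.25 tcp [ 0.6719 -0.1969  0.1778] yaw 52.4 open 0.0463 grip 0.0 F [ 0.4 -0.1 -0.2] q6 -1.27
```

>>> send_rows:
  plan:
    - [[0.1,0,0,-0.2,0],[0.1,0,0,-0.4,0],[0.1,0,0,-0.55,0],[0.1,0,0,-0.64,0],[0.1,0,0,-0.7,0],[0.1,0,0,-0.7,0],[0.9,0,0,-0.7,0],[0.9,0,0,-0.7,0],[0.9,0,0,-0.7,0],[0.9,0,0,-0.7,0],[0.9,0,0,-0.7,0],[0.9,0,0,-0.3,0],[0.9,0,0,0,0]]

```text
t: 7.33
tool_pos: [0.669, -0.1945, 0.1175]
orientation: [-1.007, -2.967, -0.0]
force: [1.4, -0.5, -0.1]
opening: 0.0154
gripper_force: 20.0
```

```bash
cat >> look.py <<'E'
for m in blobs(im,W,.082,.1,(0,70,100)):
    p=W[m];print("oncan",len(p),rect(p[:,:2]),np.median(p[:,2]).round(4))
E
python3 look.py
```

```text
bar 26 (array([0.5267, 0.4274]), array([49.7,  4.9]), -84.6) 0.045
bar 68 (array([ 0.4971, -0.3079]), array([38.9, 15.3]), -22.1) 0.04
bar 74 (array([ 0.386 , -0.3119]), array([38.4, 14.8]), -28.8) 0.041
bar 32 (array([0.3804, 0.4701]), array([55.8,  4.4]), 3.2) 0.045
bar 32 (array([0.3215, 0.4323]), array([48.9,  4.6]), -83.9) 0.0444
can 171 (array([ 0.5478, -0.418 ]), array([85.1, 50.9]), -28.5) 0.0584
post 30 (array([0.6979, 0.2048]), array([16. , 14.8]), 2.2) 0.1301
t 7.38 tcp [ 0.6753 -0.1968  0.1317] yaw 52.5 open 0.0155 grip 20.0 F [ 4.2 -1.6  8.1] q6 -1.27
oncan 137 (array([0.6178, 0.1788]), array([59.6, 58.9]), -0.9) 0.0942
```

>>> send_rows:
  plan:
    - [[0.9,0,0,0,0],[0.9,-0.05,0.2,0,-0.12],[0.9,-0.1,0.4,0,-0.24],[0.9,-0.15,0.6,0,-0.36],[0.9,-0.2,0.8,0,-0.48],[0.9,-0.27,0.95,0,-0.6],[0.9,-0.27,1,0,-0.72],[0.9,-0.27,1,0,-0.84],[0.9,-0.27,1,0,-0.873]]

```text
t: 8.13
tool_pos: [0.6174, 0.0058, 0.1203]
orientation: [-2.224, -2.218, 0.001]
force: [-0.2, 0.9, -2.1]
opening: 0.016
gripper_force: 20.0
```

>>> send_rows:
  plan:
    - [[0.9,0,0.2,0,0],[0.9,0,0.4,0,0],[0.9,0,0.6,0,0],[0.9,0,0.75,0,0],[0.9,0,0.873,0,0],[0.9,0,0.873,0,0],[0.9,0,0.873,0,0],[0.9,0,0.873,0,0]]

```text
t: 8.8
tool_pos: [0.6176, 0.1785, 0.1201]
orientation: [-2.218, -2.224, 0.002]
force: [-1.3, 0.1, -0.3]
opening: 0.0154
gripper_force: 20.0
```

```bash
cat > sc.py <<'E'
import sys
from h import *
im,d,K,X=shot("scene")
p=np.array(list(map(float,sys.argv[2:5])))-X[:3,3]; c=X[:3,:3].T@p
u=K[0,0]*c[0]/-c[2]+K[0,2]; v=-K[1,1]*c[1]/-c[2]+K[1,2]
u,v=int(u),int(v);a=max(0,v-55);b=max(0,u-70)
cv2.imwrite(sys.argv[1],cv2.resize(im[a:v+55,b:u+70],None,fx=5,fy=5,interpolation=cv2.INTER_CUBIC))
print((u,v),b,a)
E
python3 sc.py pics/s1.png .618 .179 .1; python3 look.py | tail -3
```

```text
(309, 170) 239 115
can 149 (array([ 0.5414, -0.1857]), array([37.1, 36.7]), -63.1) 0.0664
t 8.9 tcp [0.6178 0.1778 0.1202] yaw 0.1 open 0.0161 grip 20.0 F [ 0.   0.7 -0.5] q6 0.2
oncan 256 (array([0.6162, 0.2543]), array([58.4, 45.4]), 2.2) 0.0887
```

View pics/s1.png

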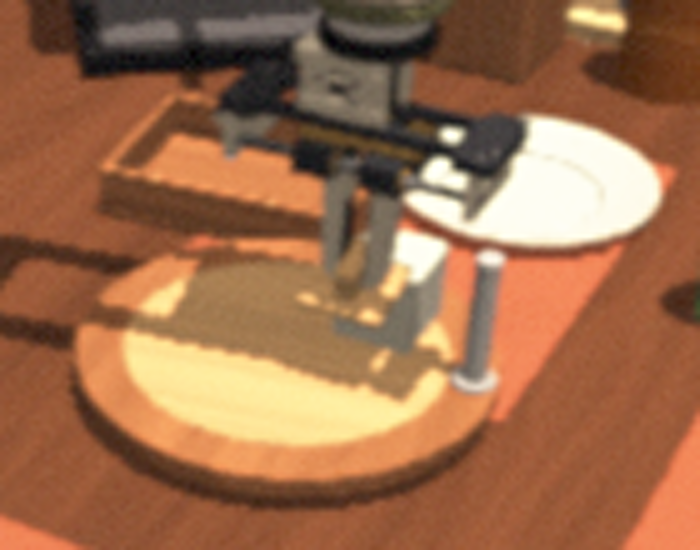

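The lift was truncated by the row limit, so the lid travelled low and slid the can about 7 cm in +y. The can is still standing on the plate at crop (415,290), with the lid held in front of it at (350,290). I'll back off, raise and remeasure.

>>> send_rows:
  plan:
    - [[0.9,0,-0.1,0,0],[0.9,0,-0.2,0.1,0],[0.9,0,-0.3,0.3,0],[0.9,0,-0.6,0.4,0],[0.9,0,-0.9,0.4,0],[0.9,0,-0.9,0.4,0],[0.9,0,-0.9,0.4,0],[0.9,0,-0.9,0.4,0]]

```text
t: 9.57
tool_pos: [0.618, -0.0047, 0.2011]
orientation: [2.225, 2.217, 0.0]
force: [0.3, -0.9, -1.0]
opening: 0.016
gripper_force: 20.0
```

```bash
python3 look.py | tail -4; python3 - <<'E'
from h import *
im,d,K,X=shot("top");W=cloud(d,K,X)
for m in blobs(im,W,.13,.19,(60,170,80),amin=10):
    p=W[m];print("heldlid",len(p),rect(p[:,:2]),np.median(p[:,2]).round(4))
cv2.imwrite("pics/c2.png",cv2.resize(im[110:290,100:340],(800,600)))
E
```

```text
can 147 (array([ 0.542 , -0.1862]), array([38.3, 36.9]), -2.0) 0.066
post 29 (array([0.6978, 0.2068]), array([14.9, 14.7]), 21.5) 0.1305
t 9.62 tcp [ 0.6178 -0.0028  0.2007] yaw -0.1 open 0.016 grip 20.0 F [-0.4  0.1 -0.8] q6 -0.09
oncan 463 (array([0.6167, 0.244 ]), array([65.3, 59.3]), -89.1) 0.0886
heldlid 54 (array([ 0.5974, -0.0027]), array([34.7, 13.8]), -81.8) 0.1826
```

View pics/c2.png

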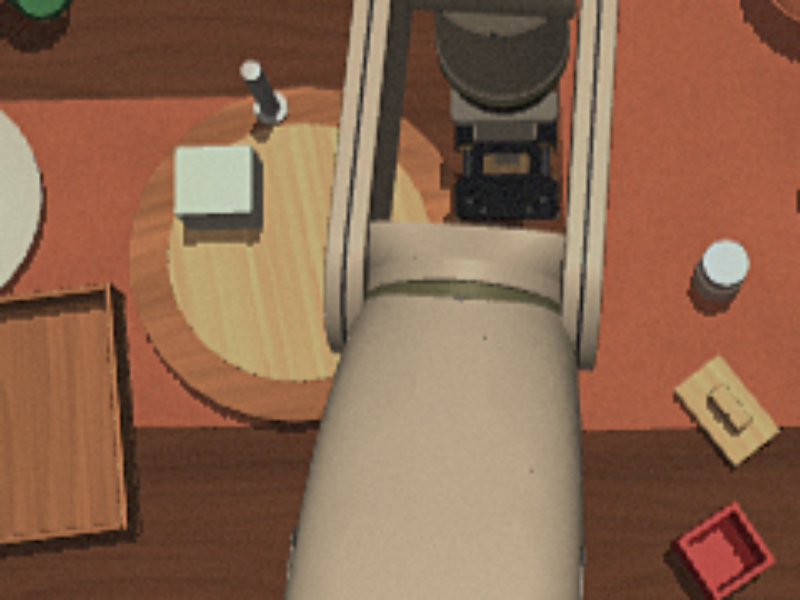

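The can's top now looks solid at crop (215,180) and is only 58 mm high, so it tipped onto its side with its mouth toward +y. I'll set the lid down on clear table, then swing the can upright.

>>> send_rows:
  plan:
    - [[0.9,0,-0.2,0,0],[0.9,0,-0.35,0,0],[0.9,0,-0.35,-0.2,0],[0.9,0,-0.35,-0.4,0],[0.9,0,-0.35,-0.6,0],[0.9,0,-0.35,-0.7,0],[0.9,0,-0.35,-0.76,0],[0.9,0,-0.35,-0.79,0],[0.9,0,-0.35,-0.79,0]]

```text
t: 10.42
tool_pos: [0.6177, -0.0699, 0.0421]
orientation: [-2.216, -2.224, 0.001]
force: [1.5, 0.6, 0.1]
opening: 0.0156
gripper_force: 20.0
```

```bash
python3 look.py | tail -2; python3 sc.py pics/s2.png .618 -.06 .03
```

```text
t 10.47 tcp [ 0.6189 -0.0704  0.0438] yaw 0.2 open 0.0159 grip 20.0 F [ 0.8 -0.6  0.2] q6 -0.2
oncan 466 (array([0.6162, 0.2441]), array([64.6, 57.2]), -89.4) 0.0887
(274, 227) 204 172
```

View pics/s2.png

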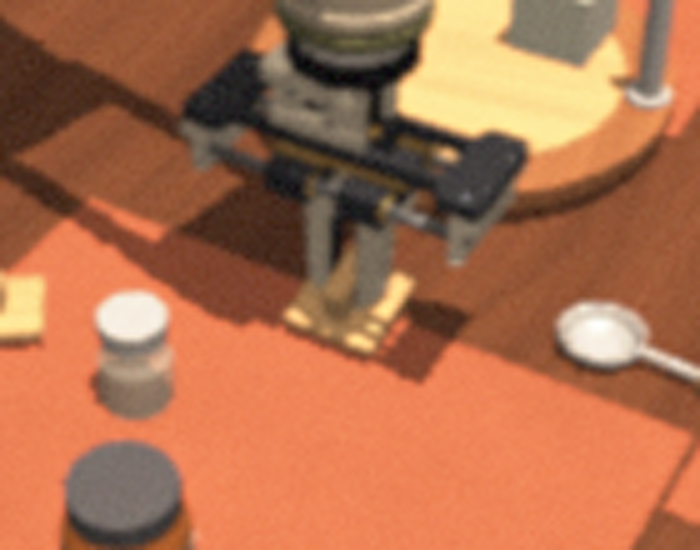

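The lid is just above the table under the gripper (350,305) and roughly level. I'll release it and rise.

>>> send_rows:
  plan:
    - [[0.9,0,0,-0.02,0],[0.3,0,0,-0.02,0],[0,0,0,-0.02,0],[0,0,0,-0.02,0],[0,0,0,0.1,0],[-0.6,0,0,0.3,0],[-0.6,0,0,0.5,0],[-0.6,0,0.2,0.7,0],[-0.6,0,0.4,0.7,0],[-0.6,0,0.6,0.7,0],[-0.6,0,0.8,0.7,0],[-0.6,0,1,0.7,0],[-0.6,0,1,0.7,0],[-0.6,0,1,0.7,0]]
  force: 4

```text
t: 11.68
tool_pos: [0.6178, 0.1318, 0.1833]
orientation: [2.214, 2.229, 0.001]
force: [-0.6, -0.6, -0.5]
opening: 0.0745
gripper_force: 0.0
```

```bash
python3 look.py
```

```text
bar 30 (array([0.8015, 0.4066]), array([41.9,  8.8]), -51.4) 0.0372
bar 69 (array([ 0.6194, -0.0682]), array([38. , 13.9]), 87.3) 0.0408
bar 69 (array([ 0.4964, -0.3073]), array([38.2, 14.4]), -22.0) 0.0403
bar 29 (array([0.498 , 0.4827]), array([49.2,  8.2]), -5.5) 0.0445
bar 28 (array([0.4354, 0.4765]), array([42.9,  4.1]), 3.8) 0.0441
bar 73 (array([ 0.4224, -0.1877]), array([38.3, 16.5]), 38.0) 0.0409
bar 76 (array([ 0.3868, -0.3126]), array([39.5, 14.8]), -26.9) 0.0407
can 172 (array([ 0.5472, -0.4176]), array([86. , 51.5]), -28.3) 0.059
can 148 (array([ 0.542, -0.186]), array([38.2, 37.3]), -64.3) 0.0656
t 11.73 tcp [0.618  0.1298 0.1832] yaw 0.3 open 0.0744 grip 0.0 F [ 1.1 -0.4 -0.2] q6 0.12
oncan 320 (array([0.6162, 0.2346]), array([58., 46.]), 1.2) 0.0888
```

>>> send_rows:
  plan:
    - [[-0.6,-0.01,0.2,0,0],[-0.6,-0.01,0.4,0,0],[-0.6,-0.01,0.6,0,0],[-0.6,-0.01,0.71,0,0],[-0.6,-0.01,0.71,-0.2,0],[-0.6,-0.01,0.71,-0.35,0],[-0.6,-0.01,0.71,-0.46,0],[-0.6,-0.01,0.71,-0.46,0],[0.5,-0.01,0.71,-0.46,0],[0.5,-0.01,0.71,-0.46,0],[0.5,-0.01,0.71,-0.46,0],[0.5,-0.01,0.71,-0.46,0],[0.5,-0.01,0.71,-0.46,0],[0.5,-0.01,0.71,-0.46,0],[0.5,-0.01,0.71,-0.4,0],[0.5,-0.01,0.71,-0.3,0],[0.5,-0.01,0.71,-0.2,0],[0.5,-0.01,0.71,-0.1,0],[0.5,-0.01,0.71,0,0],[0.5,-0.01,0.71,0,0]]
  force: 4

```text
t: 13.4
tool_pos: [0.6184, 0.2721, 0.1895]
orientation: [2.216, 2.222, 0.012]
force: [0.9, -0.7, 0.0]
opening: 0.0579
gripper_force: 4.0
```

```bash
python3 look.py|tail -2; python3 sc.py pics/s3.png .617 .25 .15
```

```text
post 29 (array([0.6979, 0.2073]), array([16.3, 14. ]), 5.8) 0.1303
t 13.45 tcp [0.6178 0.2718 0.1868] yaw 0.2 open 0.058 grip 4.0 F [ 0.3 -0.8 -2.4] q6 0.34
(318, 148) 248 93
```

View pics/s3.png

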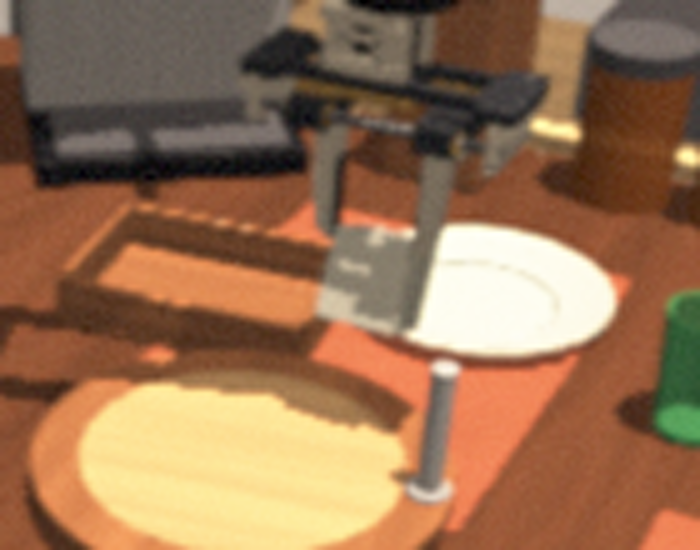

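It is held and has swung in the grip, with the white face at (370,275). I'll measure the tilt from depth.

```bash
cat > tilt.py <<'E'
from h import *
im,d,K,X=shot("scene");W=cloud(d,K,X);h=cv2.cvtColor(im,cv2.COLOR_BGR2HSV)
s=telemetry.read_state();p=np.array(s["tool_pos"])
m=(h[...,1]<50)&(h[...,2]>100)&(abs(W[...,0]-p[0])<.027)&(abs(W[...,1]-p[1])<.08)&(W[...,2]>max(.032,p[2]-.1))&(W[...,2]<p[2]+.02)
Q=W[m];print(len(Q))
for k in range(2):
    if len(Q)<40: break
    b=None
    rng=np.random.default_rng(0)
    for _ in range(300):
        a=Q[rng.choice(len(Q),3,False)];n=np.cross(a[1]-a[0],a[2]-a[0]);l=np.linalg.norm(n)
        if l<1e-5: continue
        n/=l;i=abs((Q-a[0])@n)<.003
        if b is None or i.sum()>b.sum(): b=i
    R=Q[b];c=R.mean(0);n=np.linalg.svd(R-c)[2][2];print("plane",b.sum(),"n",n.round(2),"c",c.round(3),"min",R.min(0).round(3),"max",R.max(0).round(3));Q=Q[~b]
E
python3 tilt.py
```

```text
33
```

```bash
sed -i 's/h\[...,1\]<50)&(h\[...,2\]>100/h[...,1]<60)\&(h[...,2]>60/; s/<.027)/<.034)/' tilt.py; python3 tilt.py
```

```text
360
plane 218 n [-0.01  0.92 -0.39] c [0.621 0.257 0.146] min [0.588 0.243 0.117] max [0.649 0.271 0.174]
plane 68 n [-1.    0.01  0.01] c [0.648 0.282 0.131] min [0.644 0.24  0.097] max [0.649 0.317 0.185]
```

It has swung 67° of the needed 90°, mouth up, with the +y bottom edge lowest. I'll move it over the plate and lower until that edge touches.

>>> send_rows:
  plan:
    - [[0.5,0,-0.07,0,0],[0.5,0,-0.14,0,0],[0.5,0,-0.21,-0.04,0],[0.5,0,-0.28,-0.08,0],[0.5,0,-0.35,-0.12,0],[0.5,0,-0.42,-0.16,0],[0.5,0,-0.42,-0.2,0],[0.5,0,-0.42,-0.24,0],[0.5,0,-0.42,-0.27,0],[0.5,0,-0.42,-0.3,0],[0.5,0,-0.42,-0.32,0],[0.5,0,-0.42,-0.32,0]]

```text
t: 14.6
tool_pos: [0.6162, 0.1877, 0.1189]
orientation: [2.218, 2.225, 0.0]
force: [-0.7, -0.8, -1.1]
opening: 0.0578
gripper_force: 4.0
```

```bash
python3 look.py|tail -2; python3 tilt.py
```

```text
can 148 (array([ 0.5418, -0.1852]), array([37.6, 36.6]), -71.1) 0.0662
t 14.65 tcp [0.6162 0.1877 0.119 ] yaw 0.2 open 0.0581 grip 4.0 F [-0.   0.  -2.4] q6 0.21
337
plane 226 n [-0.02 -0.83  0.56] c [0.621 0.167 0.087] min [0.589 0.15  0.062] max [0.649 0.185 0.112]
plane 43 n [ 1.    0.03 -0.01] c [0.648 0.182 0.072] min [0.647 0.157 0.043] max [0.649 0.207 0.101]
```

>>> send_rows:
  plan:
    - [[0.5,0,-0.03,-0.005,0],[0.5,0,-0.06,-0.01,0],[0.5,0,-0.09,-0.02,0],[0.5,0,-0.115,-0.03,0],[0.5,0,-0.14,-0.045,0],[0.5,0,-0.17,-0.06,0],[0.5,0,-0.195,-0.08,0],[0.5,0,-0.215,-0.095,0],[0.5,0,-0.215,-0.095,0]]

```text
t: 15.45
tool_pos: [0.6161, 0.1432, 0.0995]
orientation: [-2.22, -2.223, 0.0]
force: [-0.0, -0.8, 0.1]
opening: 0.058
gripper_force: 4.0
```

```bash
python3 look.py|tail -2; python3 tilt.py
```

```text
can 147 (array([ 0.5417, -0.1857]), array([37.5, 37. ]), 19.5) 0.0657
t 15.5 tcp [0.6161 0.1435 0.0996] yaw 0.1 open 0.0578 grip 4.0 F [-0.4 -0.3 -1.9] q6 0.15
368
plane 230 n [-0.02  1.   -0.02] c [0.62  0.138 0.067] min [0.582 0.135 0.033] max [0.649 0.143 0.112]
plane 63 n [-0.04  1.    0.01] c [0.61  0.191 0.076] min [0.594 0.188 0.06 ] max [0.626 0.194 0.094]
```

Upright again. Release, rise, and head for the oblong can.

>>> send_rows:
  plan:
    - [[0.2,0,0,0,0],[-0.6,0,0,0,0],[-0.6,0,0,0,0],[-0.6,0,0,0,0],[-0.6,0,0,0.2,0],[-0.6,0,0,0.4,0],[-0.6,0,0,0.5,0],[-0.6,0,-0.2,0.5,0.1],[-0.6,0,-0.4,0.5,0.2],[-0.6,0,-0.6,0.5,0.3],[-0.6,0,-0.8,0.5,0.4],[-0.6,0,-1,0.5,0.5],[-0.6,0,-1,0.5,0.5]]
  force: 20

```text
t: 16.63
tool_pos: [0.6159, -0.063, 0.2003]
orientation: [1.561, 2.724, -0.004]
force: [-0.4, 0.5, -0.1]
opening: 0.0745
gripper_force: 0.0
```

>>> send_rows:
  plan:
    - [[-0.6,-0.1,-0.2,0,0.1],[-0.6,-0.1,-0.4,0,0.2],[-0.6,-0.15,-0.6,0,0.3],[-0.6,-0.2,-0.8,0,0.4],[-0.6,-0.3,-1,0,0.5],[-0.6,-0.34,-1,0,0.527],[-0.6,-0.34,-1,0,0.527]]

```text
t: 17.22
tool_pos: [0.5465, -0.2584, 0.2]
orientation: [-0.771, -3.045, 0.001]
force: [-0.3, 0.7, -0.1]
opening: 0.0747
gripper_force: 0.0
```

```bash
python3 look.py
```

```text
bar 69 (array([ 0.6199, -0.0682]), array([38.1, 14.3]), -89.9) 0.0401
bar 27 (array([0.5277, 0.4201]), array([51.6,  6.2]), -86.5) 0.0448
bar 35 (array([ 0.5043, -0.3109]), array([21.6, 15.2]), -23.9) 0.0416
post 29 (array([0.6969, 0.2074]), array([17., 13.]), -18.5) 0.1318
t 17.27 tcp [ 0.5476 -0.2568  0.2001] yaw 61.5 open 0.0744 grip 0.0 F [ 0.4 -0.4 -0.5] q6 -1.6
oncan 141 (array([0.6148, 0.1662]), array([59.5, 58.2]), -1.0) 0.0943
```

>>> send_rows:
  plan:
    - [[-0.6,0,-0.2,0,0],[-0.6,0,-0.4,0,0],[-0.6,0,-0.6,0,0],[-0.6,0,-0.805,0,0],[-0.6,0,-0.805,0,0],[-0.6,0,-0.805,-0.2,0],[-0.6,0,-0.805,-0.4,0],[-0.6,0,-0.805,-0.55,0],[-0.6,0,-0.805,-0.7,0],[-0.6,0,-0.805,-0.79,0],[-0.6,0,-0.805,-0.79,0],[0.6,0,-0.805,-0.79,0],[0.6,0,-0.805,-0.79,0],[0.6,0,-0.805,-0.79,0],[0.6,0,-0.805,-0.79,0],[0.6,0,-0.805,-0.79,0],[0.6,0,-0.805,-0.79,0]]
  force: 20

```text
t: 18.68
tool_pos: [0.5495, -0.4178, 0.0445]
orientation: [0.766, 3.043, -0.002]
force: [1.1, 1.0, 5.7]
opening: 0.0496
gripper_force: 20.0
```

>>> send_rows:
  plan:
    - [[0.6,0,0,0.2,0],[0.6,0,0,0.4,0],[0.6,0,0,0.6,0],[0.6,0,0,0.7,0],[0.6,0,0.2,0.7,0],[0.6,0,0.4,0.7,0],[0.6,0,0.6,0.7,0],[0.6,0,0.8,0.7,0],[0.6,0,1,0.7,0],[0.6,0,1,0.7,0],[0.6,0,1,0.7,0]]

```text
t: 19.6
tool_pos: [0.5482, -0.2148, 0.1824]
orientation: [0.761, 3.047, -0.0]
force: [0.6, -1.4, -1.7]
opening: 0.0495
gripper_force: 20.0
```

>>> send_rows:
  plan:
    - [[0.6,0,0.2,0,0.1],[0.6,-0.03,0.4,0,0.2],[0.6,-0.06,0.6,0,0.3],[0.6,-0.09,0.8,0,0.4],[0.6,-0.115,1,0,0.475],[0.6,-0.115,1,0,0.475],[0.6,-0.115,1,0,0.475]]

```text
t: 20.18
tool_pos: [0.5253, -0.0162, 0.1824]
orientation: [-0.011, 3.141, -0.001]
force: [0.8, -1.5, -3.4]
opening: 0.0498
gripper_force: 20.0
```

>>> send_rows:
  plan:
    - [[0.6,0,0.2,0,0],[0.6,0,0.4,0,0],[0.6,0,0.6,0,0],[0.6,0,0.8,0,0],[0.6,0,0.98,0,0],[0.6,0,0.98,0,0],[0.6,0,0.98,-0.15,0],[0.6,0,0.98,-0.3,0],[0.6,0,0.98,-0.42,0],[0.6,0,0.98,-0.5,0],[0.6,0,0.98,-0.54,0],[0.6,0,0.98,-0.54,0],[0.6,0,0.98,-0.54,0]]

```text
t: 21.27
tool_pos: [0.5263, 0.1772, 0.0741]
orientation: [-0.003, 3.141, -0.001]
force: [0.0, 0.6, -1.4]
opening: 0.0499
gripper_force: 20.0
```

```bash
python3 look.py | tail -3
```

```text
t 21.32 tcp [0.5263 0.1776 0.0744] yaw 90.1 open 0.0497 grip 20.0 F [-0.  -0.6 -2.3] q6 -1.34
oncan 54 (array([0.6146, 0.1469]), array([58.5, 18.3]), -1.1) 0.0946
oncan 29 (array([0.4866, 0.1895]), array([37.8, 20.9]), 50.2) 0.09
```

>>> send_rows:
  plan:
    - [[0.6,0,0,-0.01,0],[0.6,0,0,-0.015,0],[-0.5,0,0,-0.015,0],[-0.5,0,0,-0.015,0],[-0.5,0,0,-0.015,0],[-0.5,0,0,0.15,0],[-0.5,0,0,0.35,0],[-0.3,0,0,0.55,0],[0,0,-0.2,0.65,-0.1],[0,0.05,-0.4,0.65,-0.2],[0,0.1,-0.6,0.65,-0.3],[0,0.2,-0.8,0.65,-0.4],[0,0.3,-1,0.65,-0.5],[0,0.4,-1,0.65,-0.6],[0,0.475,-1,0.65,-0.7],[0,0.475,-1,0.65,-0.75],[0,0.475,-1,0.65,-0.75]]

```text
t: 22.73
tool_pos: [0.6206, -0.0215, 0.2035]
orientation: [-1.2, -2.903, 0.0]
force: [-0.2, -0.1, -0.4]
opening: 0.0464
gripper_force: 0.0
```

>>> send_rows:
  plan:
    - [[0,0,-0.1,0,-0.1],[0,0,-0.23,0,-0.2],[0,0,-0.23,0,-0.3],[0,0,-0.23,0,-0.4],[0,0,-0.23,0,-0.5],[0,0,-0.23,0,-0.6],[0,0,-0.23,0,-0.7],[0,0,-0.23,0,-0.75],[0,0,-0.23,0,-0.75],[0,0,-0.23,0,-0.75]]

```text
t: 23.57
tool_pos: [0.6198, -0.0666, 0.2041]
orientation: [-2.212, -2.231, -0.0]
force: [0.2, -1.1, -0.4]
opening: 0.0467
gripper_force: 0.0
```

```bash
python3 look.py
```

```text
bar 68 (array([ 0.496, -0.307]), array([38.8, 15.6]), -23.8) 0.041
bar 28 (array([0.4366, 0.4767]), array([45.6,  5.7]), 3.7) 0.0453
bar 73 (array([ 0.423 , -0.1883]), array([38.6, 16.7]), 35.9) 0.0403
bar 72 (array([ 0.4088, -0.2838]), array([38.3, 15.4]), -26.6) 0.0415
bar 25 (array([0.3666, 0.3246]), array([39.9,  5.3]), 6.4) 0.0458
bar 33 (array([0.3212, 0.4324]), array([48.6,  4.8]), -83.7) 0.045
can 149 (array([ 0.5416, -0.1852]), array([38.4, 36.6]), -71.6) 0.0658
post 29 (array([0.697 , 0.2066]), array([15.3, 15.3]), -20.5) 0.1309
t 23.62 tcp [ 0.6199 -0.0667  0.204 ] yaw 0.5 open 0.046 grip 0.0 F [0.6 0.3 0.7] q6 -0.2
oncan 141 (array([0.6151, 0.1663]), array([60.2, 57.9]), -1.4) 0.0943
oncan 169 (array([0.5212, 0.1774]), array([83.5, 50.7]), -0.0) 0.0888
```

The round lid got knocked to (0.409,-0.284), noted for later. Gripping the square lid now.

>>> send_rows:
  plan:
    - [[0,0,0,-0.2,0],[0,0,0,-0.4,0],[0,0,0,-0.6,0],[0,0,0,-0.74,0],[0,0,0,-0.83,0],[0,0,0,-0.83,0],[0.9,0,0,-0.83,0],[0.9,0,0,-0.83,0],[0.9,0,0,-0.83,0],[0.9,0,0,-0.83,0],[0.9,0,0,-0.83,0],[0.9,0,0,-0.65,0],[0.9,0,0,-0.45,0],[0.9,0,0,-0.25,0],[0.9,0,0,-0.1,0],[0.9,0,0,0,0],[0.9,0,0,0,0],[0.9,0,0,0,0]]
  force: 25

```text
t: 25.12
tool_pos: [0.6211, -0.0672, 0.2057]
orientation: [2.214, 2.225, 0.003]
force: [-0.2, -0.9, -2.1]
opening: 0.0158
gripper_force: 25.0
```

>>> send_rows:
  plan:
    - [[0.9,0,0.2,0,0],[0.9,0,0.4,0,0],[0.9,-0.01,0.6,0,0],[0.9,-0.02,0.8,0,-0.02],[0.9,-0.025,1,0,-0.02],[0.9,-0.025,1,0,-0.02],[0.9,-0.025,1,0,-0.02]]

```text
t: 25.7
tool_pos: [0.6134, 0.1352, 0.2011]
orientation: [-2.233, -2.206, 0.005]
force: [0.2, -0.5, 0.3]
opening: 0.016
gripper_force: 25.0
```

>>> send_rows:
  plan:
    - [[0.9,0,0.1,0,0],[0.9,0,0.172,0,0],[0.9,0,0.172,0,0],[0.9,0,0.172,-0.15,0],[0.9,0,0.172,-0.28,0],[0.9,0,0.172,-0.32,0],[0.9,0,0.172,-0.34,0],[0.9,0,0.172,-0.36,0],[0.9,0,0.172,-0.38,0],[0.9,0,0.172,-0.4,0],[0.9,0,0.172,-0.41,0],[0.9,0,0.172,-0.41,0]]

```text
t: 26.7
tool_pos: [0.6159, 0.1675, 0.1231]
orientation: [2.239, 2.202, 0.002]
force: [0.6, -0.0, 0.6]
opening: 0.016
gripper_force: 25.0
```

```bash
python3 look.py | tail -3;python3 sc.py pics/s4.png .615 .167 .1
```

```text
bar 75 (array([ 0.4084, -0.2846]), array([39. , 16.2]), -30.4) 0.0408
can 149 (array([ 0.5418, -0.186 ]), array([38.1, 37.7]), 2.7) 0.0661
t 26.75 tcp [0.6159 0.1675 0.1231] yaw -0.9 open 0.0158 grip 25.0 F [-0.5 -0.1  1.9] q6 0.2
(306, 172) 236 117
```

View pics/s4.png

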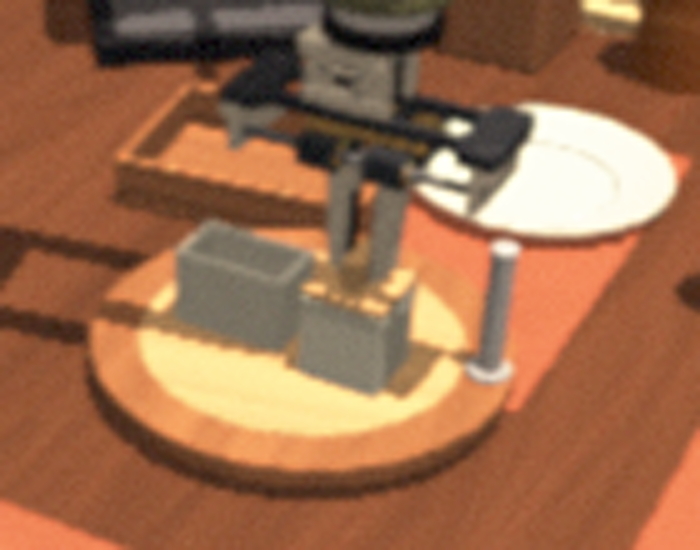

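The lid sits flush on the square can at (355,295). I'll release it and go for the oblong lid.

>>> send_rows:
  plan:
    - [[0.9,0,0,-0.01,0],[0.9,0,0,-0.01,0],[0.1,0,0,-0.01,0],[0.1,0,0,-0.01,0],[0.1,0,0,-0.01,0],[0.1,0,0,0.15,0],[0.1,0,0,0.3,0],[0.1,0,0,0.45,0],[0,-0.2,-0.2,0.45,-0.1],[0,-0.4,-0.4,0.45,-0.2],[0,-0.6,-0.6,0.45,-0.3],[0,-0.8,-0.8,0.45,-0.4],[0,-0.96,-1,0.45,-0.5],[0,-0.96,-1,0.45,-0.6],[0,-0.96,-1,0.45,-0.7],[0,-0.96,-1,0.45,-0.8],[0,-0.96,-1,0.45,-0.897],[0,-0.96,-1,0.45,-0.897]]

```text
t: 28.3
tool_pos: [0.4228, -0.0331, 0.2119]
orientation: [2.997, 0.942, 0.001]
force: [-0.2, 0.2, 0.6]
opening: 0.0461
gripper_force: 0.0
```

>>> send_rows:
  plan:
    - [[0,0,-0.2,0,0],[0,0,-0.4,0,0],[0,0,-0.6,0,0],[0,0,-0.75,0,0],[0,0,-0.78,0,0],[0,0,-0.78,0,0]]

```text
t: 28.8
tool_pos: [0.4229, -0.1899, 0.2115]
orientation: [-2.994, -0.951, 0.001]
force: [0.4, 0.3, 0.1]
opening: 0.0466
gripper_force: 0.0
```

```bash
python3 look.py; python3 - <<'E'
from h import *
im,d,K,X=shot("top");W=cloud(d,K,X)
for m in blobs(im,W,.088,.15,(70,160,110),amin=8):
    p=W[m];print("lid",len(p),rect(p[:,:2]),np.median(p[:,2]).round(4))
    q=p[p[:,2]<.107]; b=p[p[:,2]>.115]
    for x in(q,b):
        if len(x)>5: print(rect(x[:,:2]),np.median(x[:,2]).round(4))
E
```

```text
bar 26 (array([ 0.8635, -0.246 ]), array([43.6, 10.4]), -30.8) 0.0342
bar 37 (array([0.7995, 0.4063]), array([41.1, 12.2]), -53.9) 0.0408
bar 27 (array([0.4975, 0.4823]), array([51.2, 10. ]), -9.1) 0.0444
bar 75 (array([ 0.409, -0.284]), array([38.9, 15.8]), -26.9) 0.0409
can 97 (array([ 0.5455, -0.18  ]), array([37.5, 24. ]), -28.3) 0.0658
post 28 (array([0.6968, 0.2064]), array([15.6, 14.1]), -34.0) 0.1308
t 28.85 tcp [ 0.423  -0.1886  0.2115] yaw -54.7 open 0.0462 grip 0.0 F [ 0.2  0.9 -0. ] q6 0.42
oncan 169 (array([0.5211, 0.1776]), array([83., 51.]), 0.4) 0.089
lid 23 (array([0.8241, 0.4463]), array([55.3, 16.5]), -5.9) 0.0989
(array([0.8241, 0.4463]), array([55.3, 16.5]), -5.9) 0.0989
lid 18 (array([0.8418, 0.4051]), array([46.3, 11.6]), 54.1) 0.1015
(array([0.8418, 0.4051]), array([46.3, 11.6]), 54.1) 0.1015
lid 24 (array([0.7957, 0.403 ]), array([26.4,  6.9]), -61.5) 0.0964
(array([0.7957, 0.403 ]), array([26.4,  6.9]), -61.5) 0.0964
lid 374 (array([0.6146, 0.1658]), array([57.9, 56.7]), 88.2) 0.1015
(array([0.6146, 0.1658]), array([57.9, 56.7]), 88.2) 0.1009
(array([0.6147, 0.1653]), array([37.6, 14.4]), -88.3) 0.1239
```

>>> send_rows:
  plan:
    - [[0,0,0,-0.2,0],[0,0,0,-0.4,0],[0,0,0,-0.6,0],[0,0,0,-0.77,0],[0,0,0,-0.868,0],[0,0,0,-0.868,0],[0.9,0,0,-0.868,0],[0.9,0,0,-0.868,0],[0.9,0,0,-0.868,0],[0.9,0,0,-0.868,0],[0.9,0,0,-0.868,0],[0.9,0,0,-0.65,0],[0.9,0,0,-0.45,0],[0.9,0,0,-0.25,0],[0.9,0,0,-0.1,0],[0.9,0,0,0,0],[0.9,0,0,0,0],[0.9,0,0,0,0]]
  force: 25

```text
t: 30.4
tool_pos: [0.4239, -0.1891, 0.2136]
orientation: [2.992, 0.95, 0.004]
force: [-0.2, -0.6, -0.9]
opening: 0.0156
gripper_force: 25.0
```

>>> send_rows:
  plan:
    - [[0.9,0,0.2,0,-0.1],[0.9,0.1,0.4,0,-0.2],[0.9,0.2,0.6,0,-0.3],[0.9,0.3,0.8,0,-0.4],[0.9,0.4,1,0,-0.5],[0.9,0.49,1,0,-0.588],[0.9,0.49,1,0,-0.588],[0.9,0.49,1,0,-0.588]]

```text
t: 31.07
tool_pos: [0.5203, 0.0129, 0.2087]
orientation: [-3.141, -0.004, 0.009]
force: [0.2, 0.2, -1.6]
opening: 0.0156
gripper_force: 25.0
```

>>> send_rows:
  plan:
    - [[0.9,0,0.2,0,0],[0.9,0,0.4,0,0],[0.9,0,0.6,0,0],[0.9,0,0.75,0,0],[0.9,0,0.828,0,0],[0.9,0,0.828,0,0],[0.9,0,0.828,-0.15,0],[0.9,0,0.828,-0.28,0],[0.9,0,0.828,-0.36,0],[0.9,0,0.828,-0.4,0],[0.9,0,0.828,-0.42,0],[0.9,0,0.828,-0.44,0],[0.9,0,0.828,-0.46,0],[0.9,0,0.828,-0.475,0],[0.9,0,0.828,-0.48,0],[0.9,0,0.828,-0.48,0]]

```text
t: 32.4
tool_pos: [0.5225, 0.1766, 0.1181]
orientation: [-3.141, 0.002, -0.005]
force: [-1.1, -2.2, 6.9]
opening: 0.0159
gripper_force: 25.0
```

```bash
python3 look.py | grep tcp;python3 sc.py pics/s5.png .53 .178 .1
```

```text
t 32.45 tcp [0.5225 0.1766 0.1181] yaw -90.1 open 0.0159 grip 25.0 F [-0.6 -1.2  6.1] q6 1.81
(285, 164) 215 109
```

View pics/s5.png

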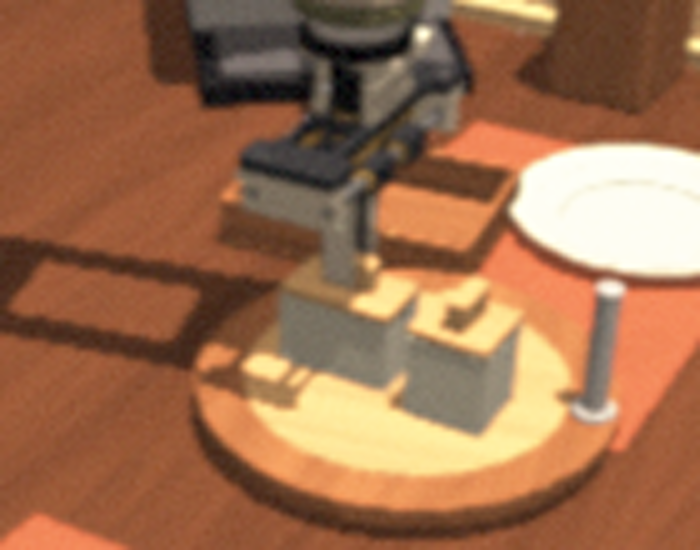

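The oblong lid appears seated (345,285). I'll release, then move toward the round lid.

>>> send_rows:
  plan:
    - [[0.9,0,0,-0.005,0],[0.1,0,0,-0.005,0],[0.1,0,0,-0.005,0],[0.1,0,0,-0.005,0],[0.1,0,0,0.15,0],[0.1,0,0,0.3,0],[0.1,0,0,0.45,0],[0,-0.1,-0.2,0.5,-0.1],[0,-0.2,-0.4,0.5,-0.2],[0,-0.3,-0.6,0.5,-0.3],[0,-0.4,-0.8,0.5,-0.4],[0,-0.5,-1,0.5,-0.458],[0,-0.56,-1,0.5,-0.458],[0,-0.56,-1,0.5,-0.458]]

```text
t: 33.67
tool_pos: [0.4068, -0.0257, 0.2158]
orientation: [3.049, -0.753, -0.001]
force: [-0.5, -0.0, -0.0]
opening: 0.0466
gripper_force: 0.0
```

>>> send_rows:
  plan:
    - [[0,0,-0.2,0,0],[0,0,-0.4,0,0],[0,0,-0.6,0,0],[0,0,-0.8,0,0],[0,0,-1,0,0],[0,0,-1,0,0]]

```text
t: 34.17
tool_pos: [0.4089, -0.2286, 0.2159]
orientation: [3.047, -0.753, 0.001]
force: [1.1, 1.0, 0.4]
opening: 0.0468
gripper_force: 0.0
```

```bash
cat > lids.py <<'E'
from h import *
im,d,K,X=shot("top");W=cloud(d,K,X)
for m in blobs(im,W,.085,.15,(70,160,110),amin=100):
    p=W[m]; c=p[:,:2].mean(0)
    for a,b in((.0,.107),(.11,.15)):
        x=p[(p[:,2]>a)&(p[:,2]<b)]
        if len(x)>5: print("lid",len(x),rect(x[:,:2]),np.median(x[:,2]).round(4))
E
python3 look.py; python3 lids.py
```

```text
bar 40 (array([0.801 , 0.4063]), array([42.3, 11.6]), -51.1) 0.0387
bar 31 (array([0.4328, 0.3311]), array([54.5,  5.5]), 5.2) 0.045
bar 32 (array([0.322 , 0.4285]), array([56. ,  5.2]), -83.7) 0.0451
can 143 (array([ 0.5424, -0.1855]), array([38.5, 35.7]), -66.4) 0.0658
post 29 (array([0.697 , 0.2074]), array([15.2, 14.4]), -5.5) 0.1304
t 34.22 tcp [ 0.409  -0.2258  0.2157] yaw -117.8 open 0.0465 grip 0.0 F [-0.7  0.   0.3] q6 1.44
lid 302 (array([0.6143, 0.166 ]), array([58.6, 56.6]), 88.9) 0.1009
lid 70 (array([0.6146, 0.1664]), array([36.3, 13.2]), 88.9) 0.125
lid 454 (array([0.5225, 0.177 ]), array([83.2, 51.5]), 0.3) 0.0948
lid 69 (array([0.5232, 0.1756]), array([37.4, 11.9]), 1.2) 0.1187
```

>>> send_rows:
  plan:
    - [[0,0,-0.15,0,0],[0,0,-0.293,0,0],[0,0,-0.293,-0.2,0],[0,0,-0.293,-0.4,0],[0,0,-0.293,-0.6,0],[0,0,-0.293,-0.77,0],[0,0,-0.293,-0.885,0],[0,0,-0.293,-0.885,0],[0.9,0,-0.293,-0.885,0],[0.9,0,-0.293,-0.885,0],[0.9,0,-0.293,-0.885,0],[0.9,0,-0.293,-0.885,0],[0.9,0,-0.293,-0.885,0],[0.9,0,-0.293,-0.7,0],[0.9,0,-0.293,-0.5,0],[0.9,0,-0.293,-0.3,0],[0.9,0,-0.293,-0.1,0],[0.9,0,-0.293,0,0],[0.9,0,-0.293,0,0],[0.9,0,-0.293,0,0]]
  force: 25

```text
t: 35.93
tool_pos: [0.4099, -0.2823, 0.2178]
orientation: [3.05, -0.747, 0.006]
force: [-0.9, 0.2, -1.8]
opening: 0.0161
gripper_force: 25.0
```

>>> send_rows:
  plan:
    - [[0.9,0,0.2,0,0.1],[0.9,0,0.4,0,0.2],[0.9,0,0.6,0,0.3],[0.9,0,0.8,0,0.4],[0.9,0,1,0,0.458],[0.9,0,1,0,0.458]]

```text
t: 36.43
tool_pos: [0.4078, -0.0753, 0.2137]
orientation: [-3.138, -0.014, 0.005]
force: [-0.7, -0.3, 0.1]
opening: 0.0156
gripper_force: 25.0
```

>>> send_rows:
  plan:
    - [[0.9,0,0.2,0,0],[0.9,0,0.4,0,0],[0.9,0,0.6,0,0],[0.9,0,0.8,0,0],[0.9,0,1,0,0],[0.9,0,1,0,0]]

```text
t: 36.93
tool_pos: [0.4073, 0.1242, 0.214]
orientation: [-3.139, -0.008, 0.005]
force: [0.1, 0.0, -0.2]
opening: 0.0158
gripper_force: 25.0
```

>>> send_rows:
  plan:
    - [[0.9,0.05,0.2,0,0],[0.9,0.1,0.4,0,0],[0.9,0.15,0.6,0,0],[0.9,0.2,0.8,0,0],[0.9,0.25,1,0,0],[0.9,0.33,1,0,0],[0.9,0.33,1,0,0]]

```text
t: 37.52
tool_pos: [0.4757, 0.3191, 0.2131]
orientation: [3.139, 0.002, -0.004]
force: [1.0, 0.5, -0.4]
opening: 0.0156
gripper_force: 25.0
```

>>> send_rows:
  plan:
    - [[0.9,0,0.2,0,0],[0.9,0,0.43,0,0],[0.9,0,0.43,0,0],[0.9,0,0.43,-0.2,0],[0.9,0,0.43,-0.4,0],[0.9,0,0.43,-0.6,0],[0.9,0,0.43,-0.75,0],[0.9,0,0.43,-0.84,0],[0.9,0,0.43,-0.84,0]]

```text
t: 38.27
tool_pos: [0.4731, 0.4006, 0.0432]
orientation: [3.137, -0.004, -0.008]
force: [-0.9, 0.3, -1.0]
opening: 0.0158
gripper_force: 25.0
```

>>> send_rows:
  plan:
    - [[0.9,0,0,0,0],[0.2,0,0,0,0],[0.2,0,0,0,0],[0.2,0,0,0,0],[0.2,0,0,0.2,0],[0.2,0,0,0.4,0],[0.2,0,0,0.6,0],[0.2,0,0,0.8,0],[0.2,0,0,0.85,0],[0,0,-0.2,0.85,-0.1],[0,0,-0.4,0.85,-0.2],[0,0,-0.6,0.85,-0.3],[0,0,-0.8,0.85,-0.367],[0,0,-1,0.85,-0.367],[0,0,-1,0.85,-0.367]]

```text
t: 39.52
tool_pos: [0.4754, 0.1986, 0.2184]
orientation: [3.08, -0.608, 0.002]
force: [-0.2, -0.7, -0.5]
opening: 0.0463
gripper_force: 0.0
```

>>> send_rows:
  plan:
    - [[0,0,-0.2,0,0],[0,0,-0.4,0,0],[0,0,-0.6,0,0],[0,0,-0.8,0,0],[0,0,-1,0,0],[0,0,-1,0,0]]

```text
t: 40.02
tool_pos: [0.4752, -0.0016, 0.2186]
orientation: [3.079, -0.609, 0.003]
force: [-0.1, -0.5, -0.0]
opening: 0.0465
gripper_force: 0.0
```

>>> send_rows:
  plan:
    - [[0,0,-0.2,0,0],[0,0,-0.4,0,0],[0,0,-0.6,0,0],[0,0,-0.8,0,0],[0,0.1,-1,0,0],[0,0.1,-1,0,0]]

```text
t: 40.52
tool_pos: [0.496, -0.2006, 0.2171]
orientation: [3.081, -0.607, 0.0]
force: [-0.1, 0.1, 0.1]
opening: 0.0463
gripper_force: 0.0
```

```bash
python3 look.py; python3 lids.py
```

```text
bar 36 (array([0.8012, 0.4061]), array([42., 11.]), -49.9) 0.0407
bar 26 (array([ 0.7888, -0.3518]), array([51.9, 10.5]), -33.5) 0.034
bar 42 (array([0.4758, 0.401 ]), array([37.2, 12.3]), 3.6) 0.0453
post 29 (array([0.6966, 0.2061]), array([15. , 14.6]), 26.2) 0.1312
t 40.57 tcp [ 0.4957 -0.1985  0.2172] yaw -112.3 open 0.0466 grip 0.0 F [-0.4 -0.2 -0.7] q6 1.48
lid 298 (array([0.6147, 0.1664]), array([58. , 56.3]), 89.4) 0.1006
lid 71 (array([0.6147, 0.1654]), array([38.2, 13.4]), 89.9) 0.1241
lid 454 (array([0.5227, 0.1771]), array([83.9, 51.6]), -0.6) 0.0947
lid 70 (array([0.523 , 0.1754]), array([37.9, 11.7]), 0.7) 0.1192
```

>>> send_rows:
  plan:
    - [[0,0,-0.2,0,0],[0,0,-0.4,0,0],[0,0,-0.543,0,0],[0,0,-0.543,-0.2,0],[0,0,-0.543,-0.4,0],[0,0,-0.543,-0.6,0],[0,0,-0.543,-0.77,0],[0,0,-0.543,-0.89,0],[0,0,-0.543,-0.89,0],[0.9,0,-0.543,-0.89,0],[0.9,0,-0.543,-0.89,0],[0.9,0,-0.543,-0.89,0],[0.9,0,-0.543,-0.89,0],[0.9,0,-0.543,-0.89,0],[0.9,0,-0.543,-0.7,0],[0.9,0,-0.543,-0.5,0],[0.9,0,-0.543,-0.3,0],[0.9,0,-0.543,-0.1,0],[0.9,0,-0.543,0,0],[0.9,0,-0.543,0,0]]
  force: 25

```text
t: 42.28
tool_pos: [0.4979, -0.3063, 0.2263]
orientation: [3.078, -0.6, 0.017]
force: [0.7, 0.0, 0.7]
opening: 0.0157
gripper_force: 25.0
```

>>> send_rows:
  plan:
    - [[0.9,0,0.2,0,0.1],[0.9,0,0.4,0,0.2],[0.9,0,0.6,0,0.3],[0.9,0,0.8,0,0.37],[0.9,0,1,0,0.37],[0.9,0,1,0,0.37]]

```text
t: 42.78
tool_pos: [0.4946, -0.098, 0.2174]
orientation: [-3.138, -0.012, 0.001]
force: [-0.3, -0.3, -0.3]
opening: 0.0156
gripper_force: 25.0
```

>>> send_rows:
  plan:
    - [[0.9,0,0.2,0,0],[0.9,0,0.4,0,0],[0.9,0,0.6,0,0],[0.9,0,0.8,0,0],[0.9,0,1,0,0],[0.9,0,1,0,0]]

```text
t: 43.28
tool_pos: [0.4942, 0.1017, 0.2175]
orientation: [-3.139, -0.012, 0.001]
force: [-0.6, -0.0, 0.3]
opening: 0.0155
gripper_force: 25.0
```

>>> send_rows:
  plan:
    - [[0.9,-0.1,0.2,0,0],[0.9,-0.2,0.4,0,0],[0.9,-0.3,0.6,0,0],[0.9,-0.4,0.8,0,0],[0.9,-0.5,1,0,0],[0.9,-0.555,1,0,0],[0.9,-0.555,1,0,0]]

```text
t: 43.87
tool_pos: [0.3814, 0.2981, 0.2174]
orientation: [-3.141, -0.01, 0.003]
force: [-1.2, -0.5, -0.4]
opening: 0.0157
gripper_force: 25.0
```

>>> send_rows:
  plan:
    - [[0.9,0,0.2,0,0],[0.9,0,0.4,0,0],[0.9,0,0.525,0,0],[0.9,0,0.525,0,0],[0.9,0,0.525,-0.2,0],[0.9,0,0.525,-0.4,0],[0.9,0,0.525,-0.6,0],[0.9,0,0.525,-0.75,0],[0.9,0,0.525,-0.84,0],[0.9,0,0.525,-0.84,0]]

```text
t: 44.7
tool_pos: [0.3834, 0.3972, 0.0458]
orientation: [3.137, 0.002, -0.006]
force: [0.3, 0.1, -0.6]
opening: 0.0157
gripper_force: 25.0
```

>>> send_rows:
  plan:
    - [[0.9,0,0,0,0],[0.2,0,0,0,0],[0.2,0,0,0,0],[0.2,0,0,0,0],[0.2,0,0,0.2,0],[0.2,0,0,0.4,0],[0.2,0,0,0.6,0],[0.2,0,0,0.8,0],[0.2,0,0,0.85,0],[0.2,0.2,0,0.85,0.1],[0.2,0.4,0,0.85,0.195],[0.2,0.6,0,0.85,0.195],[0.2,0.8,0,0.85,0.195],[0.2,1,0,0.85,0.195],[0.2,1,0,0.85,0.195]]

```text
t: 45.95
tool_pos: [0.5897, 0.3984, 0.2159]
orientation: [3.123, 0.318, -0.002]
force: [0.4, -1.3, -1.2]
opening: 0.0371
gripper_force: 0.0
```

>>> send_rows:
  plan:
    - [[0.2,0.1,-0.15,0,0],[0.2,0.2,-0.3,0,0],[0.2,0.3,-0.45,0,0],[0.2,0.4,-0.6,0,0],[0.2,0.45,-0.75,0,0],[0.2,0.45,-0.75,0,0],[0.2,0.45,-0.75,0,0]]

```text
t: 46.53
tool_pos: [0.6748, 0.2488, 0.2204]
orientation: [-3.125, -0.319, -0.001]
force: [0.7, 0.1, 0.3]
opening: 0.0371
gripper_force: 0.0
```

```bash
python3 look.py; python3 lids.py; python3 - <<'E'
import numpy as np
for f0 in (11.7,71.7):
    for k in range(0,63,3):
        a,b=np.radians([f0+k,f0]);print(k,np.round([.66*(np.cos(a)-np.cos(b)),.66*(np.sin(a)-np.sin(b)),k/60],3))
E
```

```text
bar 29 (array([ 0.801 , -0.3584]), array([48.8, 11.9]), -20.8) 0.0329
bar 42 (array([0.5852, 0.213 ]), array([28.7, 19.6]), -65.8) 0.0324
can 145 (array([ 0.5415, -0.1856]), array([37.7, 37.4]), 27.3) 0.0665
post 29 (array([0.6981, 0.2068]), array([14.9, 14.6]), 24.9) 0.1315
t 46.58 tcp [0.6742 0.2505 0.2204] yaw -78.2 open 0.0374 grip 0.0 F [ 0.3  0.4 -0.4] q6 1.65
lid 247 (array([0.6144, 0.1662]), array([57.5, 56.6]), 89.1) 0.1006
lid 54 (array([0.6143, 0.1649]), array([37.8, 12.2]), -89.3) 0.125
lid 396 (array([0.5226, 0.1768]), array([83.4, 51.2]), 0.6) 0.0949
lid 70 (array([0.5228, 0.1755]), array([37.3, 11.7]), -0.0) 0.1188
0 [0. 0. 0.]
3 [-0.008  0.034  0.05 ]
6 [-0.018  0.067  0.1  ]
9 [-0.029  0.099  0.15 ]
12 [-0.042  0.131  0.2  ]
15 [-0.057  0.163  0.25 ]
18 [-0.073  0.193  0.3  ]
21 [-0.091  0.223  0.35 ]
24 [-0.11   0.251  0.4  ]
27 [-0.131  0.279  0.45 ]
30 [-0.154  0.305  0.5  ]
33 [-0.177  0.33   0.55 ]
36 [-0.202  0.354  0.6  ]
39 [-0.228  0.377  0.65 ]
42 [-0.256  0.398  0.7  ]
45 [-0.284  0.418  0.75 ]
48 [-0.313  0.436  0.8  ]
51 [-0.344  0.453  0.85 ]
54 [-0.375  0.468  0.9  ]
57 [-0.407  0.481  0.95 ]
60 [-0.439  0.493  1.   ]
0 [0. 0. 0.]
3 [-0.033  0.01   0.05 ]
6 [-0.067  0.018  0.1  ]
9 [-0.101  0.025  0.15 ]
12 [-0.135  0.029  0.2  ]
15 [-0.169  0.032  0.25 ]
18 [-0.204  0.033  0.3  ]
21 [-0.238  0.033  0.35 ]
24 [-0.273  0.03   0.4  ]
27 [-0.307  0.026  0.45 ]
30 [-0.341  0.02   0.5  ]
33 [-0.375  0.012  0.55 ]
36 [-0.408  0.002  0.6  ]
39 [-0.441 -0.009  0.65 ]
42 [-0.473 -0.022  0.7  ]
45 [-0.504 -0.037  0.75 ]
48 [-0.534 -0.053  0.8  ]
51 [-0.564 -0.071  0.85 ]
54 [-0.592 -0.091  0.9  ]
57 [-0.62  -0.112  0.95 ]
60 [-0.646 -0.134  1.   ]
```

>>> send_rows:
  plan:
    - [[0.2,0.12,-0.218,0,0],[0.2,0.12,-0.218,0,0],[0.2,0.12,-0.218,0,0],[0.2,0.12,-0.218,-0.15,0],[0.2,0.12,-0.218,-0.3,0],[0.2,0.12,-0.218,-0.45,0],[0.2,0.12,-0.218,-0.6,0],[0.2,0.12,-0.218,-0.6,0],[0.2,0.12,-0.218,-0.6,0]]

```text
t: 47.38
tool_pos: [0.6955, 0.2088, 0.0977]
orientation: [3.124, 0.327, -0.008]
force: [-0.5, 0.1, 0.5]
opening: 0.0371
gripper_force: 0.0
```

```bash
python3 look.py | grep tcp;python3 sc.py pics/s6.png .69 .2 .1
```

```text
t 47.43 tcp [0.6976 0.2089 0.1008] yaw -78.1 open 0.0372 grip 0.0 F [1.  0.3 1.2] q6 1.58
(331, 173) 261 118
```

View pics/s6.png

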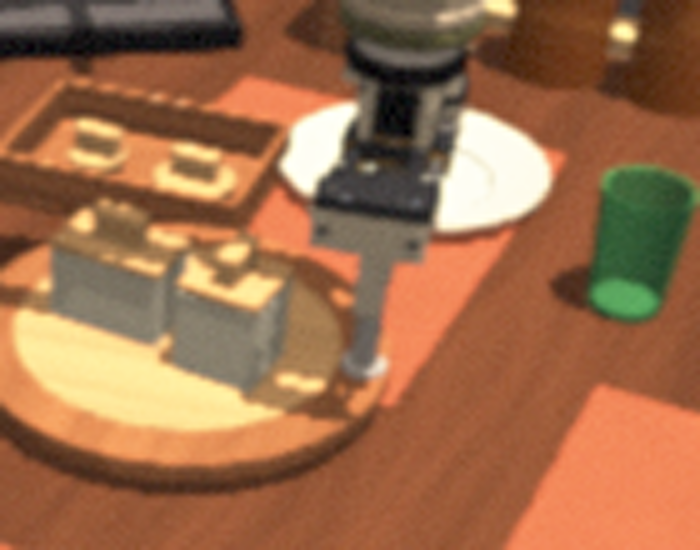

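The fingers straddle the post (370,310). Both spare lids lie in the tray at (100,145) and (195,165), and both canisters are closed. Turning the Susan now.

>>> send_rows:
  plan:
    - [[0.2,-0.008,0.034,0,0.05],[0.2,-0.018,0.067,0,0.1],[0.2,-0.029,0.099,0,0.15],[0.2,-0.042,0.131,0,0.2],[0.2,-0.057,0.163,0,0.25],[0.2,-0.073,0.193,0,0.3],[0.2,-0.091,0.223,0,0.35],[0.2,-0.11,0.251,0,0.4],[0.2,-0.131,0.279,0,0.45],[0.2,-0.154,0.305,0,0.5],[0.2,-0.177,0.33,0,0.55],[0.2,-0.202,0.354,0,0.6],[0.2,-0.228,0.377,0,0.65],[0.2,-0.256,0.398,0,0.7],[0.2,-0.284,0.418,0,0.75],[0.2,-0.313,0.436,0,0.8],[0.2,-0.344,0.453,0,0.85],[0.2,-0.375,0.468,0,0.9],[0.2,-0.407,0.481,0,0.95],[0.2,-0.439,0.493,0,1]]

```text
t: 49.15
tool_pos: [0.6124, 0.307, 0.1041]
orientation: [2.54, 1.845, 0.01]
force: [2.6, -0.0, -1.8]
opening: 0.0372
gripper_force: 1.4
```

```bash
python3 look.py | grep tcp;python3 lids.py
```

```text
t 49.2 tcp [0.6112 0.3077 0.104 ] yaw -17.8 open 0.0372 grip 0.0 F [ 0.7  0.9 -0.2] q6 0.7
lid 312 (array([0.6051, 0.211 ]), array([59. , 58.4]), 54.9) 0.1006
lid 76 (array([0.605 , 0.2111]), array([38.8, 16.7]), -34.6) 0.1251
lid 427 (array([0.5454, 0.1395]), array([85.9, 50.3]), 56.0) 0.0947
lid 77 (array([0.5463, 0.1404]), array([39.4, 14.9]), 56.2) 0.1181
```

>>> send_rows:
  plan:
    - [[0.2,-0.033,0.01,0,0.05],[0.2,-0.067,0.018,0,0.1],[0.2,-0.101,0.025,0,0.15],[0.2,-0.135,0.029,0,0.2],[0.2,-0.155,0.031,0,0.225],[0.2,-0.169,0.032,0,0.25]]

```text
t: 49.75
tool_pos: [0.578, 0.3131, 0.1027]
orientation: [2.281, 2.158, 0.007]
force: [2.9, 0.5, 2.1]
opening: 0.0369
gripper_force: 1.3
```

```bash
python3 look.py | grep tcp;python3 lids.py
```

```text
t 49.8 tcp [0.5773 0.3129 0.102 ] yaw -3.0 open 0.0376 grip 1.1 F [2.1 0.9 1.9] q6 0.47
lid 309 (array([0.5961, 0.2193]), array([60. , 58.1]), 70.2) 0.1005
lid 76 (array([0.5954, 0.2191]), array([38.8, 15.4]), -21.0) 0.1241
lid 420 (array([0.5564, 0.136 ]), array([84.2, 50.9]), 70.1) 0.0949
lid 76 (array([0.5562, 0.1356]), array([38.3, 15. ]), 69.5) 0.1181
```

>>> send_rows:
  plan:
    - [[0.2,-0.023,0.001,0,0.033],[0.2,-0.046,0.001,0,0.067],[0.2,-0.069,0,0,0.1],[0.2,-0.08,-0.001,0,0.117],[0.2,-0.092,-0.001,0,0.133]]

```text
t: 50.27
tool_pos: [0.5611, 0.3119, 0.1006]
orientation: [2.125, 2.309, 0.008]
force: [25.9, 2.5, -13.0]
opening: 0.0373
gripper_force: 13.0
```

```bash
python3 look.py | grep tcp;python3 lids.py
```

```text
t 50.32 tcp [0.5612 0.3119 0.1005] yaw 4.8 open 0.0377 grip 8.2 F [16.5  1.3 -6.7] q6 0.34
lid 312 (array([0.5907, 0.2226]), array([58.6, 58.3]), -13.5) 0.1009
lid 77 (array([0.5906, 0.2226]), array([37.6, 15.1]), -13.8) 0.1249
lid 415 (array([0.5615, 0.1342]), array([84.3, 50.9]), 76.4) 0.0948
lid 78 (array([0.562 , 0.1349]), array([38.6, 15.1]), 77.8) 0.119
```

The force jumped to about 26 N, which is the stop. I'll centre the fingers on the post, lift clear and check.

>>> send_rows:
  plan:
    - [[0.2,0.035,0,0,0],[0.2,0.045,0,0,0],[0.2,0.045,0,0,0],[0.2,0.045,0,0.15,0],[0.2,0.045,0,0.3,0],[0.2,0.045,0,0.45,0],[0.2,0.045,0,0.6,0],[0.2,0.045,0,0.8,0],[0.2,-0.2,0.2,0.8,0],[0.2,-0.4,0.4,0.8,0],[0.2,-0.6,0.6,0.8,0],[0.2,-0.8,0.8,0.8,0],[0.2,-1,1,0.8,0],[0.2,-1,1,0.8,0],[0.2,-1,1,0.8,0],[0.2,-1,1,0.8,0],[0.2,-1,1,0.8,0]]

```text
t: 51.78
tool_pos: [0.3557, 0.5132, 0.2595]
orientation: [-2.122, -2.317, 0.002]
force: [0.2, 0.3, -0.7]
opening: 0.0373
gripper_force: 0.0
```

```bash
python3 look.py;python3 lids.py; python3 - <<'E'
from h import *
im=shot("top")[0]; cv2.imwrite("pics/f.png",cv2.resize(im,(800,600)))
E
```

```text
bar 36 (array([0.8014, 0.4068]), array([42.3, 11.4]), -52.3) 0.0392
bar 45 (array([0.4759, 0.4014]), array([37.7, 13.7]), 2.1) 0.046
bar 55 (array([0.386 , 0.3983]), array([36.5, 15.3]), 1.3) 0.0455
bar 40 (array([0.3565, 0.3241]), array([52.8, 14.3]), -6.8) 0.0447
can 150 (array([ 0.5418, -0.1857]), array([37.8, 37.7]), 11.8) 0.0656
post 29 (array([0.57  , 0.3111]), array([15.2, 13.2]), 44.8) 0.131
t 51.83 tcp [0.3571 0.5122 0.2595] yaw 4.9 open 0.0372 grip 0.0 F [ 0.6 -0.2  0.6] q6 0.79
lid 313 (array([0.591 , 0.2228]), array([59.2, 57.7]), 76.8) 0.1007
lid 78 (array([0.5907, 0.2227]), array([38.5, 15.2]), -14.6) 0.1242
lid 423 (array([0.5612, 0.1348]), array([83.8, 51. ]), 76.4) 0.0948
lid 80 (array([0.5619, 0.1352]), array([39.3, 15.8]), 76.2) 0.1183
```

View pics/f.png

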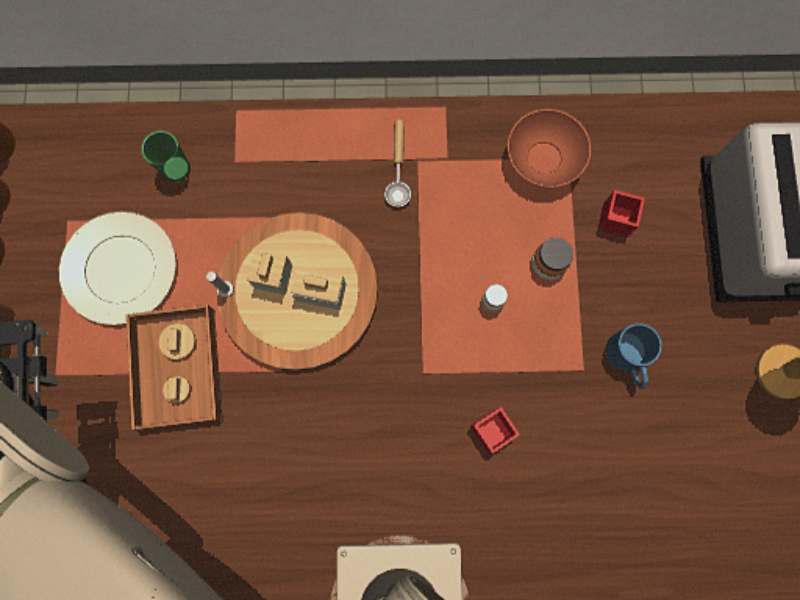

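The final view shows both cans closed on the Susan at (270,272) and (318,290), and the post at its stop at (218,280). Both spare lids are in the tray at (177,341) and (176,390), the bystanders are standing, and the arm is clear.

```bash
python3 -c "
from plant import order; print(order.close_job())"
```

```text
the job is handed in; nothing more can be done
None
```

I handed the job in at about 52 s; no verdict came back. The square and oblong canisters are closed on the lazy Susan, it's turned to its stop (about 26 N), both spare lids are in the tray and no bystander fell; I tipped the square canister early on but stood it back up.

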